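# Change the test cartridges in the reader docks

### The job

Two reader docks still hold spent test cartridges: eject them with the docks' release buttons and move both into the steel dish. Lay every fresh cartridge from the pocket tray flat on a dock's sprung stage inside the rim, one to a dock (any dock), and hold each down until the latch catches and keeps its stage down. Do not knock over or shove the reagent bottle and the beaker.

Things in the scene. Friction and masses are not known exactly. Their poses are not given: they have to be found in the camera images.
- dock1: Fixed reader dock, white housing 136 (x) x 84 (y) mm, origin under its centre on the bench, z up. Its sprung stage is centred 26 mm to +x, its round black release button 52 mm to -x, a steel latch slide between them. Housing walls with their top at 49 mm (inner faces 25 mm to either side and 33 mm beyond the stage's centre) flank the stage; elsewhere the housing is 34 mm high, the latch slide 43 mm.
- dock1_pad (a point): Centre of the top face of the dock's aluminium stage, axes as the dock's; 50 mm above the bench with the stage up, 36 mm fully down, about 39 mm latched. A rim 3 mm high surrounds the bed, 58 (x) x 42 (y) mm, where one cartridge lies flat, its length along x (either way round). It stands 15 mm out of the housing walls when up, 4 mm when latched.
- dock1_stage (a joint): How far the stage is pressed down, m: 0 up, 0.014 hard stop; spring 4.5 N at the top, 9 N at the bottom, lightly damped. The latch can slide over only once it is pressed beyond about 0.0115 and needs about 0.7 s (it is damped), so hold the stage at the bottom for a second; caught, the stage stays at about 0.0112.
- dock1_button (a point): Centre of the top of the round release button, 19 mm in diameter; 56 mm above the bench when up (latch caught), 48 mm while the latch is held back by a raised stage, 44 mm pressed in fully.
- dock1_release (a joint): How far the release button is down, m, moving together with the latch: 0 = latch caught over the stage, about 0.008 = latch waiting against the raised stage, 0.012 = pressed in fully, which lets a latched stage spring up. Needs about 4 to 6 N plus 0.35 N per mm/s of pressing speed (damped: press slowly, hold half a second).
- dock2: Fixed reader dock, white housing 136 (x) x 84 (y) mm, origin under its centre on the bench, z up. Its sprung stage is centred 26 mm to +x, its round black release button 52 mm to -x, a steel latch slide between them. Housing walls with their top at 49 mm (inner faces 25 mm to either side and 33 mm beyond the stage's centre) flank the stage; elsewhere the housing is 34 mm high, the latch slide 43 mm.
- dock2_pad (a point): Centre of the top face of the dock's aluminium stage, axes as the dock's; 50 mm above the bench with the stage up, 36 mm fully down, about 39 mm latched. A rim 3 mm high surrounds the bed, 58 (x) x 42 (y) mm, where one cartridge lies flat, its length along x (either way round). It stands 15 mm out of the housing walls when up, 4 mm when latched.
- dock2_stage (a joint): How far the stage is pressed down, m: 0 up, 0.014 hard stop; spring 4.5 N at the top, 9 N at the bottom, lightly damped. The latch can slide over only once it is pressed beyond about 0.0115 and needs about 0.7 s (it is damped), so hold the stage at the bottom for a second; caught, the stage stays at about 0.0112.
- dock2_button (a point): Centre of the top of the round release button, 19 mm in diameter; 56 mm above the bench when up (latch caught), 48 mm while the latch is held back by a raised stage, 44 mm pressed in fully.
- dock2_release (a joint): How far the release button is down, m, moving together with the latch: 0 = latch caught over the stage, about 0.008 = latch waiting against the raised stage, 0.012 = pressed in fully, which lets a latched stage spring up. Needs about 4 to 6 N plus 0.35 N per mm/s of pressing speed (damped: press slowly, hold half a second).
- dock3: Fixed reader dock, white housing 136 (x) x 84 (y) mm, origin under its centre on the bench, z up. Its sprung stage is centred 26 mm to +x, its round black release button 52 mm to -x, a steel latch slide between them. Housing walls with their top at 49 mm (inner faces 25 mm to either side and 33 mm beyond the stage's centre) flank the stage; elsewhere the housing is 34 mm high, the latch slide 43 mm.
- dock3_pad (a point): Centre of the top face of the dock's aluminium stage, axes as the dock's; 50 mm above the bench with the stage up, 36 mm fully down, about 39 mm latched. A rim 3 mm high surrounds the bed, 58 (x) x 42 (y) mm, where one cartridge lies flat, its length along x (either way round). It stands 15 mm out of the housing walls when up, 4 mm when latched.
- dock3_stage (a joint): How far the stage is pressed down, m: 0 up, 0.014 hard stop; spring 4.5 N at the top, 9 N at the bottom, lightly damped. The latch can slide over only once it is pressed beyond about 0.0115 and needs about 0.7 s (it is damped), so hold the stage at the bottom for a second; caught, the stage stays at about 0.0112.
- dock3_button (a point): Centre of the top of the round release button, 19 mm in diameter; 56 mm above the bench when up (latch caught), 48 mm while the latch is held back by a raised stage, 44 mm pressed in fully.
- dock3_release (a joint): How far the release button is down, m, moving together with the latch: 0 = latch caught over the stage, about 0.008 = latch waiting against the raised stage, 0.012 = pressed in fully, which lets a latched stage spring up. Needs about 4 to 6 N plus 0.35 N per mm/s of pressing speed (damped: press slowly, hold half a second).
- fresh1_mid (a point): Fresh cartridge: flat white plastic block 50 (x, length) x 34 (y) x 14 mm high with a round sample well and a small window on top, 20 to 45 g. Point at its centre, half-way up; x along its length, z up. It starts in a pocket of the tray (its bottom 4 mm above the bench); absent in some starts.
- fresh2_mid (a point): Fresh cartridge: flat white plastic block 50 (x, length) x 34 (y) x 14 mm high with a round sample well and a small window on top, 20 to 45 g. Point at its centre, half-way up; x along its length, z up. It starts in a pocket of the tray (its bottom 4 mm above the bench); absent in some starts.
- fresh3_mid (a point): Fresh cartridge: flat white plastic block 50 (x, length) x 34 (y) x 14 mm high with a round sample well and a small window on top, 20 to 45 g. Point at its centre, half-way up; x along its length, z up. It starts in a pocket of the tray (its bottom 4 mm above the bench); absent in some starts.
- spent1_mid (a point): Spent cartridge: flat white plastic block 50 (x, length) x 34 (y) x 14 mm high with a round sample well and a small window on top, 20 to 45 g. Point at its centre, half-way up; x along its length, z up. Its well is covered by a small flat tab. It starts on the latched stage of dock1.
- spent2_mid (a point): Spent cartridge: flat white plastic block 50 (x, length) x 34 (y) x 14 mm high with a round sample well and a small window on top, 20 to 45 g. Point at its centre, half-way up; x along its length, z up. Its well is covered by a small flat tab. It starts on the latched stage of dock2.
- tray: Fixed grey pocket tray 66 (x) x 224 (y) x 9 mm high, origin under its centre on the bench. Three pockets 5 mm deep, 38 (x) x 54 (y) mm, in a row along its y at 70 mm pitch; cartridges lie in them with their length along the tray's y, standing 9 mm proud.
- dish: Loose steel discard dish, open box 105 (x) x 140 (y) x 28 mm high, walls and floor 4 mm, 0.3 kg; origin under its centre, z up.
- reagent: Bystander: closed reagent bottle, 48 mm in diameter, 100 mm tall, origin under its base.
- beaker: Bystander: clear plastic beaker, 68 mm in diameter, 85 mm tall, origin under its base.
There are look-alikes about, which are no part of the job. Leave any blue or yellow look-alike of the part that bears fresh2_mid alone.

How it is judged:
By the outcome, as a careful person would: the job done as asked, in the order asked, and still so for the second after the job is handed in, with the robot touching nothing.
Of fresh1, fresh2, fresh3 only 2 to 3 are there at a start; the rules pass over those that are not, and their reading is None.
At some moment in a run one of dish may be knocked a few centimetres aside while the robot is not near it.
Once in a run the grip may slacken for a moment while it holds something.
It also fails if it takes over 208 s, if anything falls off the work surface, if the arm or the gripper's body presses on something with over 40 N, if the wrist force passes 120 N, or if a joint passes its speed limit or range.

### The arm

A 6-joint arm with a two-finger parallel gripper is mounted at the origin on the work surface. World frame = base frame: x ahead of the robot, y to its left, z up, the work surface at z = 0. Lengths are in m, angles in degrees, forces in N, time in s.
With the tool pointing down it reaches from about 0.4 to 0.825 m from the base axis. Payload 7 kg.
Tool frame: the origin (TCP) lies between the finger pads; the fingertips stand 11 mm ahead of it and the grasp point (between the pads) lies 8 mm behind it (r.tcp_to_tips is the distance from the TCP to the fingertips, in m); x points along the fingers, y is the direction in which the jaws open and shut, and the axes are right-handed (so a half turn about x gives the same grasp; the last joint's range is limited). The gripper opens to 88 mm and grips with 3 to 60 N. Pads are 19 mm wide; open, the fingers measure 130 mm over their backs; the gripper's body (78 mm by 193 mm) begins 47 mm behind the grasp point.
Start: joints at [89.846, 20.546, 0.682, 0, -70.136, -16.507], TCP at [0.194, 0.647, 0.238] pointing down, gripper open.
Joint ranges: [-176.03, 176.03], [-82.01, 121.73], [-58.28, 71.71], [-173.87, 95.51], [-174.79, -0.11], [-173.66, 173.66]. Speed limits (degrees/s): [136.94, 136.94, 172.46, 180, 180, 180].

### API

Orientations are given as [roll, pitch, yaw] about the fixed x, y, z axes, in that order (R = Rz(yaw) Ry(pitch) Rx(roll)).
In Python, from plant import r gives the robot as it stands.
- The arm moves only by the tool arm_command, never from a script. Its argument "plan" is a list of rows, each an object of numbers: "dx", "dy", "dz": the shift along the tool's x, y, z each as a share of 0.02 m, from -1 to 1; "wx", "wy", "wz": the turn, a rotation vector about the tool's x, y, z each as a share of 0.08 rad, from -1 to 1. In form: [{"dx": .., "dy": .., "dz": .., "wx": .., "wy": .., "wz": ..}, ...]. A call has 1 to 20 rows; each row shifts and turns the pose as measured when the row begins, along the tool's axes as they then stand; what a row does not reach is not made up. A row lasts 1/12 s, in which the tool goes at most 41.7 mm and 7.16 degrees, less where a joint would pass 70% of its speed; a pose out of reach is approached as far as the arm can. A call with a number of a shift or a turn outside -1 to 1 is refused whole. A call with a gripper value outside its range is refused whole. "fingers" is the closure, from -1 (fully open) to 1 (shut), so that 0 is half open, set as the call begins (left out, the last holds). The fingers move at their own pace and stop on an object; "force" is the grip in N (left out, the last holds). Time passes only in rows, so rows that do not move let the fingers close. It gives the time, the measured TCP pose, the force and the opening at its end, in the units of the state.
- r.get_state(): the state, without advancing time (a new reading comes with each control period).
- r.capture(name): name is "side" or "top"; returns (picture, depth): 420x560x3 uint8, red, green, blue; 420x560 float32, m along the optical axis (not along the pixel's ray), 0 where there is no reading.
- r.camera_model(name): a dict with "vertical_fov" (degrees; the focal length in pixels is half the picture's height over the tangent of half this angle, whatever the lens; pixels are square), "cx", "cy" (the principal point, pixels), "R" (3x3) and "t" (3): a world point X has camera coordinates R X + t. Camera axes: x right, y down, z forward; pixel columns grow to the right and rows downward; lengths in m; the calibration is good to about 2 mm. A picture is of the moment at which its call begins. camera_model takes no time and is no camera call.
- r.close_job(): hands the job in, once; it reports no verdict.
Trained networks look in the newest picture that a camera, given by its name, has taken for a name from the list of things; names that differ only in an ending like _2 or _b are one class to them, and where a whole thing is asked for, a point or a joint stands for the part that bears it (a point fixed in the world has none). Each returns a list of dicts, best first, with "score" (0 to 1); they miss things now and then, are a little off and sometimes report something else, mostly with a low value. They report only what shows in the picture. A call takes as long as a camera call. They do not tell look-alikes from the thing itself.
- r.cut_out(camera, query): "mask" (420x560 bool, what is visible of it) and "bbox" ([left, top, width, height] in pixels, round what is visible of it).
- r.spot_point(camera, query): "centre" ([column, row] in pixels: a listed point, or the origin of a listed thing).
The state is a dict: "time_s": time; "joints": joint angles; "qd": joint speeds; "joint_torque": joint torques, N m; "tcp_pos": TCP position; "eef_rot": TCP orientation; "contact_force": force on the tool from outside, world axes, zero at the start; "moment": the same for the moment, N m; "gripper_width": finger opening in m.
Only numpy, scipy, OpenCV 4.12 (cv2) and the standard library are available. Lean on these libraries where they do the work, as an engineer would, in place of code of your own. Each camera call takes 0.05 s, during which the arm holds its last target.

## Working session

There is one attempt and no reset: what is moved stays moved. The work goes in short steps, Python scripts to look and compute and a tool call to move; the robot and the scene stay as the last step left them, time stands still between calls to the robot, and variables do not carry over. Pictures are saved under pics/ and viewed, and the job is handed in when it is done.

Besides the shell and the picture viewer there is one more tool, called after "Emit:" as a command line: name --argument value ..., lists and objects as JSON in quotes. arm_command: Moves the arm, as the interface text tells. Shift numbers are shares of 0.02 m and turn numbers shares of 0.08 rad, none past 1 either way. Its arguments: {"type":"object","properties":{"plan":{"type":"array","items":{"type":"object","properties":{"dx":{"type":"number"},"dy":{"type":"number"},"dz":{"type":"number"},"wx":{"type":"number"},"wy":{"type":"number"},"wz":{"type":"number"}}}},"fingers":{"type":"number"},"force":{"type":"number"}},"required":["plan"]}

```bash
ls; mkdir -p pics; python3 - <<'E'
from plant import r
import cv2,numpy as np
print(r.get_state())
for n in("top","side"):
    p,d=r.capture(n); cv2.imwrite(f"pics/{n}0.png",p[:,:,::-1]); np.save(f"pics/{n}0.npy",d)
    print(n,r.camera_model(n))
E
```

```text
pics
{'time_s': 0.0, 'joints': array([ 8.98459455e+01,  2.05917276e+01,  6.33591961e-01, -1.80545850e-02,
       -7.01368806e+01, -1.65066186e+01]), 'qd': array([-0.00239929,  0.11231154,  0.07075637, -0.02417137, -0.00538302,
       -0.03688027]), 'joint_torque': array([ 1.81636486e-03, -5.82715094e+01,  2.93042368e+01,  6.99685916e+00,
        6.86911939e-03, -1.71038846e-04]), 'tcp_pos': array([0.19342938, 0.64619681, 0.2366245 ]), 'eef_rot': array([  96.38023903,   89.90347926, -100.28658265]), 'contact_force': array([ 0.26119587,  0.02037395, -0.49995735]), 'moment': array([-0.03949199, -0.00804118, -0.02879603]), 'gripper_width': 0.08776031336161753}
top {'vertical_fov': 46.42576557660612, 'cx': 269.59454219420525, 'cy': 214.4858955870332, 'R': array([[-0.01977986, -0.99977699, -0.00739749],
       [-0.99530573,  0.02039142, -0.09460806],
       [ 0.09473781,  0.00549143, -0.99548711]]), 't': array([0.01020208, 0.51629701, 1.19055499])}
side {'vertical_fov': 44.16640373858447, 'cx': 277.26374314246846, 'cy': 210.0623421681184, 'R': array([[-0.92581602, -0.37776578, -0.01255816],
       [-0.17584103,  0.45988026, -0.87039651],
       [ 0.33458127, -0.80361879, -0.49219124]]), 't': array([0.45083579, 0.13388202, 1.45143131])}
```

View pics/top0.png

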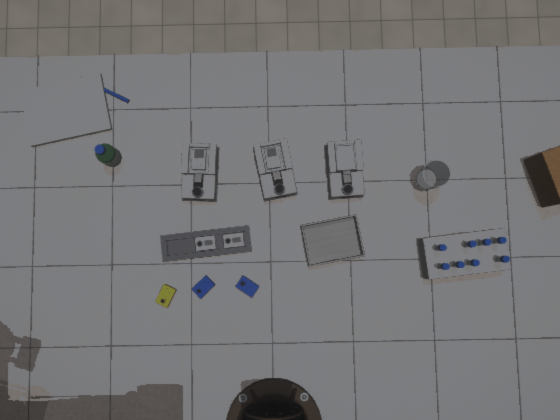

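View pics/side0.png

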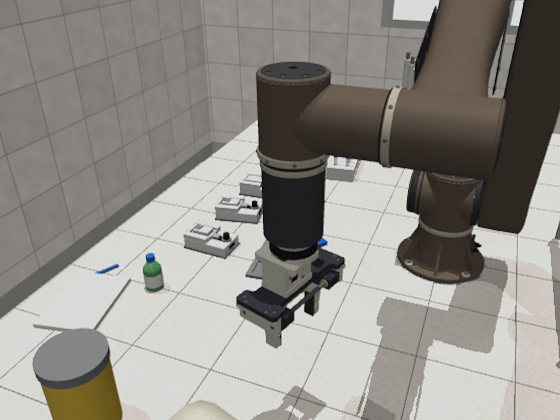

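```bash
cat > h.py <<'E'
from plant import r
import cv2,numpy as np
def cam(n):
    m=r.camera_model(n); f=210/np.tan(np.radians(m['vertical_fov']/2)); return m,f
def w(n,uv,z):
    m,f=cam(n); R=np.array(m['R']);t=np.array(m['t'])
    d=R.T@np.array([(uv[0]-m['cx'])/f,(uv[1]-m['cy'])/f,1]); c=-R.T@t
    return c+d*(z-c[2])/d[2]
def px(n,X):
    m,f=cam(n); c=np.array(m['R'])@np.array(X)+m['t']; return np.array([m['cx']+f*c[0]/c[2],m['cy']+f*c[1]/c[2]])
def cloud(n,d):
    m,f=cam(n); v,u=np.mgrid[:420,:560]; P=np.stack([(u-m['cx'])/f*d,(v-m['cy'])/f*d,d],-1)
    return (P-np.array(m['t']))@np.array(m['R'])
def snap(n,name,box=None,s=1):
    p,d=r.capture(n); q=p[:,:,::-1]
    if box: x0,y0,x1,y1=box; q=q[y0:y1,x0:x1]
    if s!=1: q=cv2.resize(q,None,fx=s,fy=s,interpolation=cv2.INTER_CUBIC)
    cv2.imwrite(f"pics/{name}.png",q); return p,d
E
python3 - <<'E'
from h import *
p,d=snap("top","t1",(140,120,400,320),3)
for q in ["dock1","dock1_pad","dock1_button","fresh1_mid","spent1_mid","tray","dish","reagent","beaker"]:
    for o in r.spot_point("top",q): print(q,o['score'],np.round(o['centre'],1))
z=cloud("top",d)
np.save("pics/c0.npy",z)
E
```

```text
dock1 0.98 [274.9 170.1]
dock1 0.84 [200.  174.2]
dock1 0.8 [343.3 170.5]
dock1_pad 0.56 [199.9 157.8]
dock1_pad 0.43 [343.9 171.4]
dock1_button 0.42 [194.2 191.8]
fresh1_mid 0.18 [198.3 174.5]
spent1_mid 0.66 [199.7 158.8]
tray 0.8 [206.7 245.1]
tray 0.64 [230.5 241.5]
reagent 0.66 [113.7 159.8]
beaker 0.81 [424.4 180.6]
beaker 0.73 [275.2 170.4]
```

View pics/t1.png

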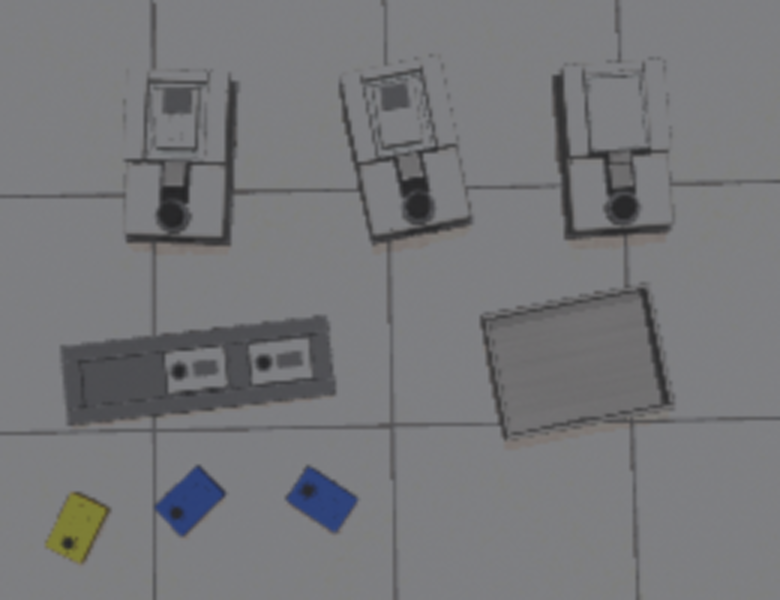

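```bash
cat > fit.py <<'E'
from h import *
C=np.load("pics/c0.npy")
def reg(b,zlo,zhi):
    x0,y0,x1,y1=b; Q=C[y0:y1,x0:x1].reshape(-1,3); return Q[(Q[:,2]>zlo)&(Q[:,2]<zhi)]
B={'d1':(175,138,225,205),'d2':(248,133,303,205),'d3':(320,133,370,205),'dish':(296,210,370,270),'tray':(155,222,257,265)}
for n,b in B.items():
    zr=(0.02,0.07) if n[0]=='d' and n!='dish' else ((0.012,.05) if n=='dish' else (0.005,0.03))
    Q=reg(b,*zr)
    (c,s,a)=cv2.minAreaRect((Q[:,:2]*1000).astype(np.float32))
    print(n,len(Q),np.round(c,1),np.round(s,1),round(a,1))
    h,e=np.histogram(reg(b,-.02,.08)[:,2]*1000,bins=np.arange(-8,70,2)); print(dict(zip(e[:-1].astype(int),h)))
E
python3 fit.py
```

```text
d1 1950 [626.6 174.6] [ 85.1 137.1] 87.1
{np.int64(-8): np.int64(3), np.int64(-6): np.int64(49), np.int64(-4): np.int64(159), np.int64(-2): np.int64(366), np.int64(0): np.int64(376), np.int64(2): np.int64(232), np.int64(4): np.int64(100), np.int64(6): np.int64(42), np.int64(8): np.int64(28), np.int64(10): np.int64(9), np.int64(12): np.int64(8), np.int64(14): np.int64(2), np.int64(16): np.int64(11), np.int64(18): np.int64(4), np.int64(20): np.int64(6), np.int64(22): np.int64(10), np.int64(24): np.int64(7), np.int64(26): np.int64(22), np.int64(28): np.int64(43), np.int64(30): np.int64(93), np.int64(32): np.int64(194), np.int64(34): np.int64(222), np.int64(36): np.int64(161), np.int64(38): np.int64(114), np.int64(40): np.int64(107), np.int64(42): np.int64(83), np.int64(44): np.int64(76), np.int64(46): np.int64(139), np.int64(48): np.int64(185), np.int64(50): np.int64(174), np.int64(52): np.int64(169), np.int64(54): np.int64(87), np.int64(56): np.int64(40), np.int64(58): np.int64(15), np.int64(60): np.int64(2), np.int64(62): np.int64(1), np.int64(64): np.int64(0), np.int64(66): np.int64(
[... 3696 characters left out ...]
4(16): np.int64(158), np.int64(18): np.int64(170), np.int64(20): np.int64(98), np.int64(22): np.int64(23), np.int64(24): np.int64(6), np.int64(26): np.int64(0), np.int64(28): np.int64(0), np.int64(30): np.int64(0), np.int64(32): np.int64(0), np.int64(34): np.int64(0), np.int64(36): np.int64(0), np.int64(38): np.int64(0), np.int64(40): np.int64(0), np.int64(42): np.int64(0), np.int64(44): np.int64(0), np.int64(46): np.int64(0), np.int64(48): np.int64(0), np.int64(50): np.int64(0), np.int64(52): np.int64(0), np.int64(54): np.int64(0), np.int64(56): np.int64(0), np.int64(58): np.int64(0), np.int64(60): np.int64(0), np.int64(62): np.int64(0), np.int64(64): np.int64(0), np.int64(66): np.int64(0)}
```

```bash
cat > fit2.py <<'E'
from h import *
p=cv2.imread("pics/top0.png"); g=cv2.cvtColor(p,cv2.COLOR_BGR2GRAY); C=np.load("pics/c0.npy")
def rect(mask,z):
    v,u=np.nonzero(mask); P=np.array([w("top",(a,b),z)[:2]*1000 for a,b in zip(u,v)],np.float32)
    return P
m=np.zeros_like(g); m[225:262,160:255]=1
big=((g<115)&(m>0)).astype(np.uint8)
print(g[235:250:3,165:250:4])
E
python3 fit2.py
python3 - <<'E'
from h import *
C=np.load("pics/c0.npy")
def loc(c,yaw,a,b): 
    y=np.radians(yaw); return np.array(c)+np.array([np.cos(y)*a-np.sin(y)*b,np.sin(y)*a+np.cos(y)*b])
D={1:((.6266,.1746),-2.9),2:((.6294,-.0155),10.4),3:((.626,-.1903),3.0)}
p=cv2.imread("pics/top0.png")
big=cv2.resize(p[120:220,160:400],None,fx=3.3,fy=3.3,interpolation=cv2.INTER_CUBIC)
for k,(c,y) in D.items():
    for nm,a,zz in(("pad",.026,.053 if k<3 else .05),("btn",-.052,.056 if k<3 else .048)):
        X=loc(c,y,a,0); 
        dd=np.hypot(C[...,0]-X[0],C[...,1]-X[1])<.007
        u=px("top",[*X,zz]); print(k,nm,np.round(X,4),np.round(u,1),'meas z',np.round(np.median(C[dd][:,2]),4))
        cv2.circle(big,tuple(int(q) for q in (u-[160,120]+.5)*3.3),3,(0,0,255),1)
    for a,b in((-.068,-.042),(-.068,.042),(.068,-.042),(.068,.042)):
        u=px("top",[*loc(c,y,a,b),.034 if a<0 else .049]); cv2.circle(big,tuple(int(q) for q in (u-[160,120]+.5)*3.3),2,(0,255,0),1)
cv2.imwrite("pics/chk.png",big)
s=r.get_state(); from scipy.spatial.transform import Rotation as Ro
print(np.round(Ro.from_euler('xyz',s['eef_rot'],degrees=True).as_matrix(),3))
E
```

```text
[[ 88  79  79  77  78  77  78  79  78  76  87  67  98  78  78 122 125 126
  126 126  80  85]
 [ 78  79  77  79  74  59  78  76 124 126 125 126 125  78  78 119  92  86
   81 122  79  82]
 [ 77  77  77  78  78  78  78  77 105  90  83  79 123  79  78  86  52  83
   85 120  81  81]
 [ 78  78  78  78  78  78  79  78  70  67  86  86 124  78  78 125 123 126
  126 126  79  80]
 [ 77  78  78  78  77  78  78  78 125 126 126 126 125  76  78 119  90  71
   72  81  78  81]]
1 pad [0.6526 0.1733] [197.7 159.6] meas z 0.0534
1 btn [0.5747 0.1772] [196.  190.9] meas z 0.0561
2 pad [ 0.655  -0.0108] [272.7 157. ] meas z 0.0534
2 btn [ 0.5783 -0.0249] [279.2 187.7] meas z 0.0559
3 pad [ 0.652  -0.1889] [345.3 156.9] meas z 0.0508
3 btn [ 0.5741 -0.193 ] [348.  188.5] meas z 0.0493
[[-0.    -0.287 -0.958]
 [ 0.    -0.958  0.287]
 [-1.    -0.     0.   ]]
```

View pics/chk.png

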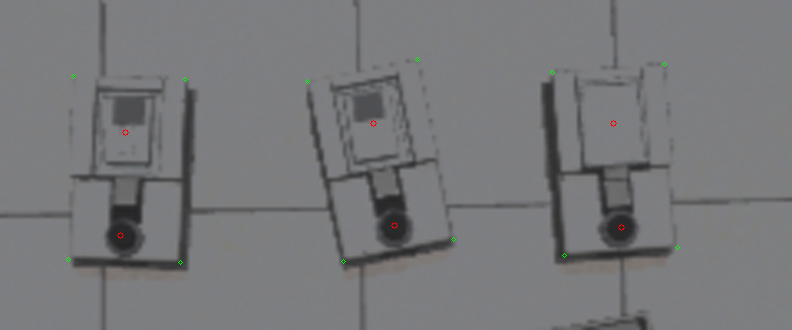

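```bash
cat > fit3.py <<'E'
from h import *
from scipy.optimize import minimize
p=cv2.imread("pics/top0.png").astype(np.float32)
g=cv2.GaussianBlur(cv2.cvtColor(p,cv2.COLOR_BGR2GRAY),(0,0),1.0)
gm=np.hypot(cv2.Sobel(g,cv2.CV_32F,1,0),cv2.Sobel(g,cv2.CV_32F,0,1)); gm=np.minimum(gm,60)
M,f=cam("top"); R=np.array(M['R']);t=np.array(M['t'])
def seg(a,b,z,n=40): s=np.linspace(0,1,n)[:,None]; return np.c_[np.array(a)*(1-s)+np.array(b)*s,np.full(n,z)]
def box(cx,cy,lx,ly,z):
    c=[(cx-lx/2,cy-ly/2),(cx+lx/2,cy-ly/2),(cx+lx/2,cy+ly/2),(cx-lx/2,cy+ly/2)]
    return np.vstack([seg(c[i],c[(i+1)%4],z) for i in range(4)])
def model(up):
    L=[seg((-.068,-.042),(-.068,.042),.034),seg((-.068,-.042),(0,-.042),.034),seg((-.068,.042),(0,.042),.034),
       seg((0,-.042),(.068,-.042),.049),seg((0,.042),(.068,.042),.049)]
    z=.053 if up else .042
    L+= [seg((0,.025),(.059,.025),.049),seg((0,-.025),(.059,-.025),.049)]
    if not up: L.append(seg((.059,-.025),(.059,.025),.049)); L.append(box(.026,0,.05,.034,.053))
    a=np.linspace(0,2*np.pi,60); zb=.048 if up else .056
    L.append(np.c_[-.052+.0095*np.cos(a),.0095*np.sin(a),np.full(60,zb)])
    return np.vstack(L)
def proj(Mo,q):
    c,s=np.cos(q[2]),np.sin(q[2]); X=np.c_[q[0]+c*Mo[:,0]-s*Mo[:,1],q[1]+s*Mo[:,0]+c*Mo[:,1],Mo[:,2]]
    Y=X@R.T+t; return np.c_[M['cx']+f*Y[:,0]/Y[:,2],M['cy']+f*Y[:,1]/Y[:,2]].astype(np.float32)
def score(q,Mo):
    uv=proj(Mo,q); return -cv2.remap(gm,uv[:,0].copy(),uv[:,1].copy(),cv2.INTER_LINEAR).mean()
def fit(Mo,q0,rad=(.006,.006,.07)):
    best=None
    rng=np.random.default_rng(0)
    for i in range(40):
        q=np.array(q0)+rng.uniform(-1,1,3)*rad
        o=minimize(score,q,args=(Mo,),method='Nelder-Mead',options=dict(initial_simplex=q+np.array([[0,0,0],[.002,0,0],[0,.002,0],[0,0,.03]]),xatol=1e-5,fatol=1e-4))
        if best is None or o.fun<best.fun: best=o
    return best
if __name__=="__main__":
    D={1:(.6266,.1746,-.03),2:(.6294,-.0155,.18),3:(.626,-.1903,.05)}
    big=cv2.resize(p[125:215,170:375].astype(np.uint8),None,fx=3.9,fy=3.9,interpolation=cv2.INTER_CUBIC)
    def draw(Mo,q,o=(170,125),s=3.9,im=big):
        for u in proj(Mo,q): cv2.circle(im,tuple(int(k) for k in (u-o+.5)*s),0,(0,0,255),-1)
    for k,q in D.items():
        Mo=model(k==3); o=fit(Mo,q); print(k,np.round(o.x[:2]*1000,1),np.degrees(o.x[2]).round(2),o.fun, score(q,Mo)); draw(Mo,o.x)
        c,s=np.cos(o.x[2]),np.sin(o.x[2]); print("  pad",np.round(o.x[:2]+.026*np.array([c,s]),4),"btn",np.round(o.x[:2]-.052*np.array([c,s]),4))
    cv2.imwrite("pics/fit3.png",big)
    T=np.vstack([box(0,0,.05,.034,.018)])
    big2=cv2.resize(p[222:266,155:257].astype(np.uint8),None,fx=7,fy=7,interpolation=cv2.INTER_CUBIC)
    for nm,uv in(("fa",(205,243)),("fb",(233.5,240.5))):
        X=w("top",uv,.018); o=fit(T,(X[0],X[1],1.6)); print(nm,np.round(o.x[:2]*1000,1),np.degrees(o.x[2]).round(2),o.fun); draw(T,o.x,(155,222),7,big2)
    Tr=box(0,0,.066,.224,.009); X=w("top",(206.5,243),.009); o=fit(Tr,(X[0],X[1],.08)); print("tray",np.round(o.x[:2]*1000,1),np.degrees(o.x[2]).round(2),o.fun); draw(Tr,o.x,(155,222),7,big2)
    cv2.imwrite("pics/fit3b.png",big2)
E
python3 fit3.py
```

```text
1 [627.9 176.2] -2.08 -46.14755630493164 -43.347813
  pad [0.6539 0.1753] btn [0.576  0.1781]
2 [630.4 -18. ] 9.69 -45.54998016357422 -40.459652
  pad [ 0.6561 -0.0136] btn [ 0.5792 -0.0268]
3 [ 621.4 -193. ] 1.84 -45.46820068359375 -42.187534
  pad [ 0.6474 -0.1922] btn [ 0.5695 -0.1947]
fa [449.8 162. ] 95.41 -59.26222610473633
fb [455.4  91.9] 95.44 -59.654808044433594
tray [449.1 160.6] 5.38 -59.975830078125
```

View pics/fit3.png

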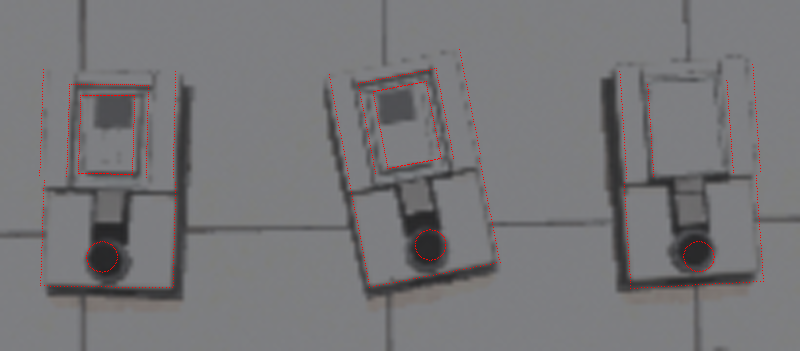

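View pics/fit3b.png

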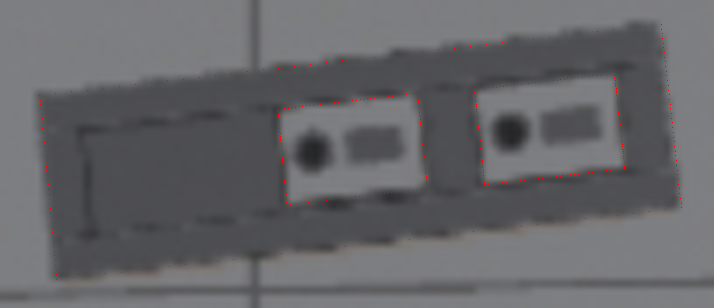

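```bash
python3 - <<'E'
import cv2,numpy as np
p=cv2.imread("pics/top0.png"); 
a=[cv2.resize(cv2.convertScaleAbs(p[y:y+72,x:x+52],alpha=1.8,beta=-40),None,fx=8,fy=8,interpolation=cv2.INTER_LANCZOS4)[:,:] for x,y in((174,137),(250,133),(320,133))]
i=np.hstack(a)[:, :]; i=cv2.resize(i,(800,int(i.shape[0]*800/i.shape[1]))); print(i.shape); cv2.imwrite("pics/z.png",i)
E
```

```text
(369, 800, 3)
```

View pics/z.png

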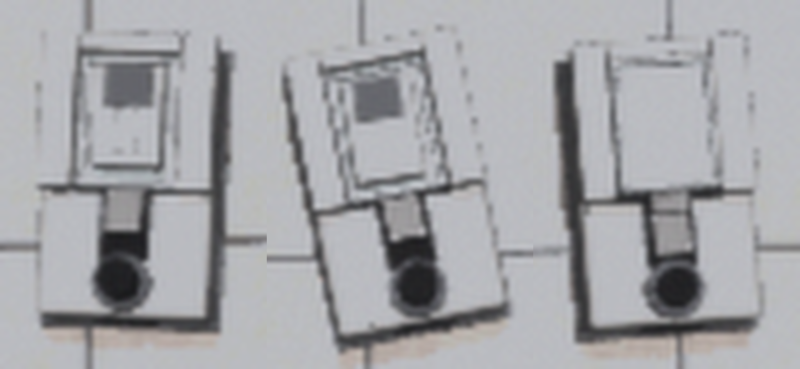

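```bash
python3 - <<'E'
from h import *
from scipy.optimize import least_squares
s=800/156
O=[(174,137),(250,133),(320,133)]
P=[[(41,314),(211,318),(216,38),(45,35),(120,279)],[(341,334),(507,303),(458,28),(286,63),(417,283)],[(583,326),(757,316),(744,34),(576,44),(677,287)]]
for k in range(3):
    zb=.056 if k<2 else .048
    L=np.array([(-.068,.042),(-.068,-.042),(.068,-.042),(.068,.042),(-.052,0)]);Z=[.034,.034,.049,.049,zb]
    W=np.array([w("top",((u-k*52*s)/s+O[k][0]-.5,v/s+O[k][1]-.5),z)[:2] for (u,v),z in zip(P[k],Z)])
    def pt(q): c,n=np.cos(q[2]),np.sin(q[2]); return np.c_[q[0]+c*L[:,0]-n*L[:,1],q[1]+n*L[:,0]+c*L[:,1]]
    o=least_squares(lambda q:(pt(q)-W).ravel(),[.63,.17-.18*k,0],loss='soft_l1',f_scale=.002)
    q=o.x; c,n=np.cos(q[2]),np.sin(q[2])
    print(k+1,np.round(q[:2]*1000,1),np.degrees(q[2]).round(2),'pad',np.round((q[:2]+.026*np.array([c,n]))*1000,1),'btn',np.round((q[:2]-.052*np.array([c,n]))*1000,1),'btn meas',np.round(W[4]*1000,1)); print(np.round((W-pt(q))*1000,1).tolist())
E
```

```text
1 [626.5 173.1] -2.29 pad [652.5 172.1] btn [574.6 175.2] btn meas [574.6 175.2]
[[1.3, -1.0], [1.0, 0.9], [-1.1, 0.9], [-1.2, -0.7], [0.0, -0.1]]
2 [629.7 -16. ] 9.62 pad [655.3 -11.7] btn [578.4 -24.7] btn meas [578.3 -24.1]
[[1.9, -1.2], [1.3, 1.3], [-1.0, -0.5], [-2.3, -0.2], [-0.1, 0.7]]
3 [ 626.8 -189.2] 1.51 pad [ 652.8 -188.5] btn [ 574.8 -190.5] btn meas [ 574.1 -191.9]
[[0.4, 0.7], [1.3, 0.9], [0.0, 1.2], [-0.9, -2.0], [-0.7, -1.4]]
```

```bash
cat > go.py <<'E'
import sys
from h import *
from scipy.spatial.transform import Rotation as Ro
# usage: go.py x y z yawdeg(tool y)  (metres)
x,y,z,a=map(float,sys.argv[1:5])
s=r.get_state(); M=Ro.from_euler('xyz',s['eef_rot'],degrees=True).as_matrix(); p=np.array(s['tcp_pos'])
ar=np.radians(a); ty=np.array([np.cos(ar),np.sin(ar),0]); T=np.c_[[0,0,-1],ty,np.cross([0,0,-1],ty)]
rv=Ro.from_matrix(M.T@T).as_rotvec()/.08
d=T.T@(np.array([x,y,z])-p)/.02
print("t",round(s['time_s'],2),"tcp",np.round(p,4),"yawY",round(np.degrees(np.arctan2(M[1,1],M[0,1])),2),"w",round(s['gripper_width'],4),"F",np.round(s['contact_force'],1),"j6",round(s['joints'][5],1))
print("turn units wx,wy,wz",np.round(rv,2)); print("then shift units dx,dy,dz",np.round(d,2))
E
python3 go.py .573 .176 .085 -92.4
```

```text
t 0.6 tcp [0.1935 0.6466 0.2376] yawY -106.66 w 0.0874 F [-0.2  0.5 -0.2] j6 -16.5
turn units wx,wy,wz [-3.11  0.    0.  ]
then shift units dx,dy,dz [  7.63  22.72 -19.94]
```

Emit:
arm_command --plan '[{"wx": -0.8},{"wx": -0.8},{"wx": -0.8},{"wx": -0.7},{"dy": 1,"dz": -0.85},{"dy": 1,"dz": -0.85},{"dy": 1,"dz": -0.85},{"dy": 1,"dz": -0.85},{"dy": 1,"dz": -0.85},{"dy": 1,"dz": -0.85},{"dy": 1,"dz": -0.85},{"dy": 1,"dz": -0.85},{"dy": 1,"dz": -0.85},{"dy": 1,"dz": -0.85},{"dy": 1,"dz": -0.85},{"dy": 1,"dz": -0.85},{"dy": 1,"dz": -0.85},{"dy": 1,"dz": -0.85},{"dy": 1,"dz": -0.85},{"dy": 1,"dz": -0.85}]' --fingers 1 --force 20

```text
schema error: expected keys dx, dy, dz, wx, wy, wz
```

```bash
python3 go.py .573 .176 .085 -92.4
```

```text
t 0.6 tcp [0.1935 0.6466 0.2376] yawY -106.66 w 0.0874 F [-0.2  0.5 -0.2] j6 -16.5
turn units wx,wy,wz [-3.11  0.    0.  ]
then shift units dx,dy,dz [  7.63  22.72 -19.94]
```

Emit:
arm_command --plan '[{"dx": 0,"dy": 0,"dz": 0,"wx": -0.8,"wy": 0,"wz": 0},{"dx": 0,"dy": 0,"dz": 0,"wx": -0.8,"wy": 0,"wz": 0},{"dx": 0,"dy": 0,"dz": 0,"wx": -0.8,"wy": 0,"wz": 0},{"dx": 0,"dy": 0,"dz": 0,"wx": -0.7,"wy": 0,"wz": 0},{"dx": 0,"dy": 1,"dz": -0.85,"wx": 0,"wy": 0,"wz": 0},{"dx": 0,"dy": 1,"dz": -0.85,"wx": 0,"wy": 0,"wz": 0},{"dx": 0,"dy": 1,"dz": -0.85,"wx": 0,"wy": 0,"wz": 0},{"dx": 0,"dy": 1,"dz": -0.85,"wx": 0,"wy": 0,"wz": 0},{"dx": 0,"dy": 1,"dz": -0.85,"wx": 0,"wy": 0,"wz": 0},{"dx": 0,"dy": 1,"dz": -0.85,"wx": 0,"wy": 0,"wz": 0},{"dx": 0,"dy": 1,"dz": -0.85,"wx": 0,"wy": 0,"wz": 0},{"dx": 0,"dy": 1,"dz": -0.85,"wx": 0,"wy": 0,"wz": 0},{"dx": 0,"dy": 1,"dz": -0.85,"wx": 0,"wy": 0,"wz": 0},{"dx": 0,"dy": 1,"dz": -0.85,"wx": 0,"wy": 0,"wz": 0},{"dx": 0,"dy": 1,"dz": -0.85,"wx": 0,"wy": 0,"wz": 0},{"dx": 0,"dy": 1,"dz": -0.85,"wx": 0,"wy": 0,"wz": 0},{"dx": 0,"dy": 1,"dz": -0.85,"wx": 0,"wy": 0,"wz": 0},{"dx": 0,"dy": 1,"dz": -0.85,"wx": 0,"wy": 0,"wz": 0},{"dx": 0,"dy": 1,"dz": -0.85,"wx": 0,"wy": 0,"wz": 0},{"dx": 0,"dy": 1,"dz": -0.85,"wx": 0,"wy": 0,"wz": 0}]' --fingers 1 --force 20

```text
time_s: 2.27
tcp_pos: [0.4639, 0.3079, 0.2386]
eef_rot: [-117.5, 89.7, 61.3]
contact_force: [-0.9, 0.1, 0.0]
gripper_width: 0.0005
```

```bash
python3 go.py .573 .176 .085 -92.4
```

```text
t 2.27 tcp [0.4639 0.3079 0.2386] yawY -91.24 w 0.0005 F [-0.9  0.1  0. ] j6 35.1
turn units wx,wy,wz [ 0.25 -0.03  0.06]
then shift units dx,dy,dz [ 7.68  6.36 -5.72]
```

Emit:
arm_command --plan '[{"dx": 0.8,"dy": 0.9,"dz": -0.8,"wx": 0.25,"wy": 0,"wz": 0},{"dx": 0.8,"dy": 0.9,"dz": -0.8,"wx": 0,"wy": 0,"wz": 0},{"dx": 0.8,"dy": 0.9,"dz": -0.8,"wx": 0,"wy": 0,"wz": 0},{"dx": 0.8,"dy": 0.9,"dz": -0.8,"wx": 0,"wy": 0,"wz": 0},{"dx": 0.8,"dy": 0.9,"dz": -0.8,"wx": 0,"wy": 0,"wz": 0},{"dx": 0.8,"dy": 0.9,"dz": -0.8,"wx": 0,"wy": 0,"wz": 0},{"dx": 0.8,"dy": 0.9,"dz": -0.8,"wx": 0,"wy": 0,"wz": 0},{"dx": 0,"dy": 0,"dz": 0,"wx": 0,"wy": 0,"wz": 0},{"dx": 0,"dy": 0,"dz": 0,"wx": 0,"wy": 0,"wz": 0}]'

```text
time_s: 3.02
tcp_pos: [0.58, 0.1683, 0.1245]
eef_rot: [-126.4, 89.3, 50.9]
contact_force: [-0.4, 1.2, 0.4]
gripper_width: 0.0002
```

```bash
python3 go.py .573 .176 .075 -92.4
```

```text
t 3.02 tcp [0.58   0.1683 0.1245] yawY -92.67 w 0.0002 F [-0.4  1.2  0.4] j6 52.9
turn units wx,wy,wz [-0.06 -0.1   0.13]
then shift units dx,dy,dz [ 2.47 -0.37  0.37]
```

Emit:
arm_command --plan '[{"dx": 0.6,"dy": -0.1,"dz": 0.1,"wx": 0,"wy": -0.1,"wz": 0.1},{"dx": 0.6,"dy": -0.1,"dz": 0.1,"wx": 0,"wy": 0,"wz": 0},{"dx": 0.6,"dy": -0.1,"dz": 0.1,"wx": 0,"wy": 0,"wz": 0},{"dx": 0.3,"dy": 0,"dz": 0,"wx": 0,"wy": 0,"wz": 0},{"dx": 0,"dy": 0,"dz": 0,"wx": 0,"wy": 0,"wz": 0},{"dx": 0,"dy": 0,"dz": 0,"wx": 0,"wy": 0,"wz": 0}]'

```text
time_s: 3.52
tcp_pos: [0.5737, 0.1787, 0.0814]
eef_rot: [-111.7, 89.8, 65.7]
contact_force: [-0.9, -0.4, 0.7]
gripper_width: 0.0005
```

```bash
python3 go.py .573 .176 .055 -92.4; python3 - <<'E'
from h import *
snap("top","a1",(160,120,300,220),5.7); snap("side","a1s",(170,150,370,300),4)
E
```

```text
t 3.52 tcp [0.5737 0.1787 0.0814] yawY -92.52 w 0.0005 F [-0.9 -0.4  0.7] j6 51.7
turn units wx,wy,wz [-0.03 -0.01  0.03]
then shift units dx,dy,dz [1.32 0.14 0.03]
```

View pics/a1.png

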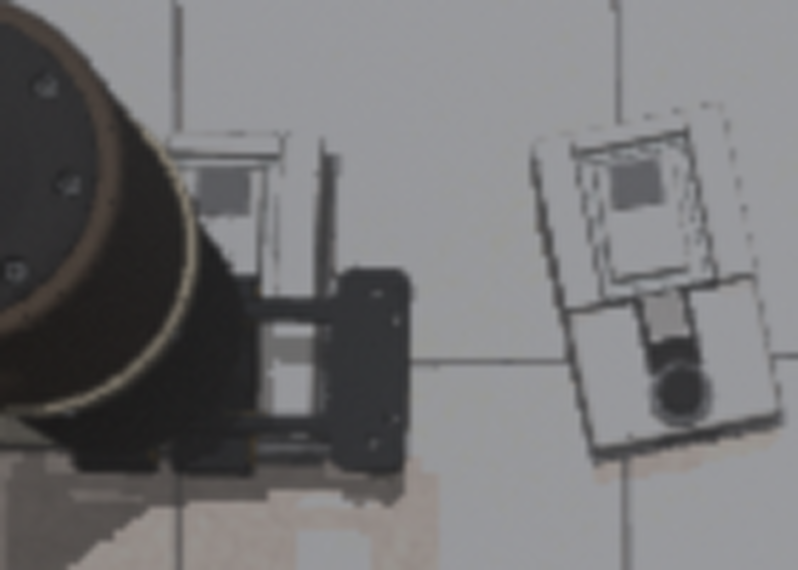

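View pics/a1s.png

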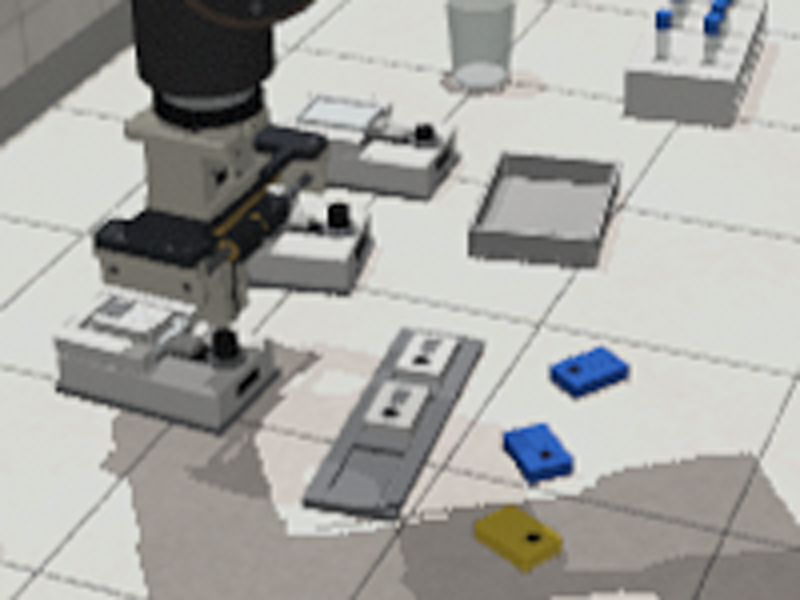

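Emit:
arm_command --plan '[{"dx": 0.25,"dy": 0.14,"dz": 0,"wx": 0,"wy": 0,"wz": 0},{"dx": 0.25,"dy": 0,"dz": 0,"wx": 0,"wy": 0,"wz": 0},{"dx": 0.1,"dy": 0,"dz": 0,"wx": 0,"wy": 0,"wz": 0},{"dx": 0.08,"dy": 0,"dz": 0,"wx": 0,"wy": 0,"wz": 0},{"dx": 0.08,"dy": 0,"dz": 0,"wx": 0,"wy": 0,"wz": 0},{"dx": 0.08,"dy": 0,"dz": 0,"wx": 0,"wy": 0,"wz": 0},{"dx": 0.08,"dy": 0,"dz": 0,"wx": 0,"wy": 0,"wz": 0},{"dx": 0.08,"dy": 0,"dz": 0,"wx": 0,"wy": 0,"wz": 0},{"dx": 0.08,"dy": 0,"dz": 0,"wx": 0,"wy": 0,"wz": 0},{"dx": 0.08,"dy": 0,"dz": 0,"wx": 0,"wy": 0,"wz": 0},{"dx": 0.08,"dy": 0,"dz": 0,"wx": 0,"wy": 0,"wz": 0},{"dx": 0.08,"dy": 0,"dz": 0,"wx": 0,"wy": 0,"wz": 0}]'

```text
time_s: 4.62
tcp_pos: [0.5752, 0.1764, 0.0628]
eef_rot: [-142.0, 89.5, 35.6]
contact_force: [-5.1, -0.7, 11.1]
gripper_width: 0.0004
```

```bash
python3 go.py .573 .176 .055 -92.4
```

```text
t 4.62 tcp [0.5752 0.1764 0.0628] yawY -92.42 w 0.0004 F [-5.1 -0.7 11.1] j6 51.9
turn units wx,wy,wz [-0.   -0.09  0.07]
then shift units dx,dy,dz [0.39 0.02 0.11]
```

Emit:
arm_command --plan '[{"dx": 0.08,"dy": 0,"dz": 0.03,"wx": 0,"wy": 0,"wz": 0},{"dx": 0.08,"dy": 0,"dz": 0.03,"wx": 0,"wy": 0,"wz": 0},{"dx": 0.08,"dy": 0,"dz": 0.03,"wx": 0,"wy": 0,"wz": 0},{"dx": 0.08,"dy": 0,"dz": 0.03,"wx": 0,"wy": 0,"wz": 0},{"dx": 0.08,"dy": 0,"dz": 0,"wx": 0,"wy": 0,"wz": 0},{"dx": 0.08,"dy": 0,"dz": 0,"wx": 0,"wy": 0,"wz": 0},{"dx": 0.08,"dy": 0,"dz": 0,"wx": 0,"wy": 0,"wz": 0},{"dx": 0.08,"dy": 0,"dz": 0,"wx": 0,"wy": 0,"wz": 0}]'

```text
time_s: 5.28
tcp_pos: [0.5752, 0.1764, 0.0595]
eef_rot: [-154.4, 89.1, 23.4]
contact_force: [-4.3, -0.2, 10.4]
gripper_width: 0.0002
```

```bash
python3 go.py .573 .176 .055 -92.4; python3 - <<'E'
from h import *
snap("side","a2s",(170,150,370,300),4)
E
```

```text
t 5.28 tcp [0.5752 0.1764 0.0595] yawY -92.26 w 0.0002 F [-4.3 -0.2 10.4] j6 51.8
turn units wx,wy,wz [ 0.03 -0.18  0.09]
then shift units dx,dy,dz [0.23 0.02 0.11]
```

View pics/a2s.png

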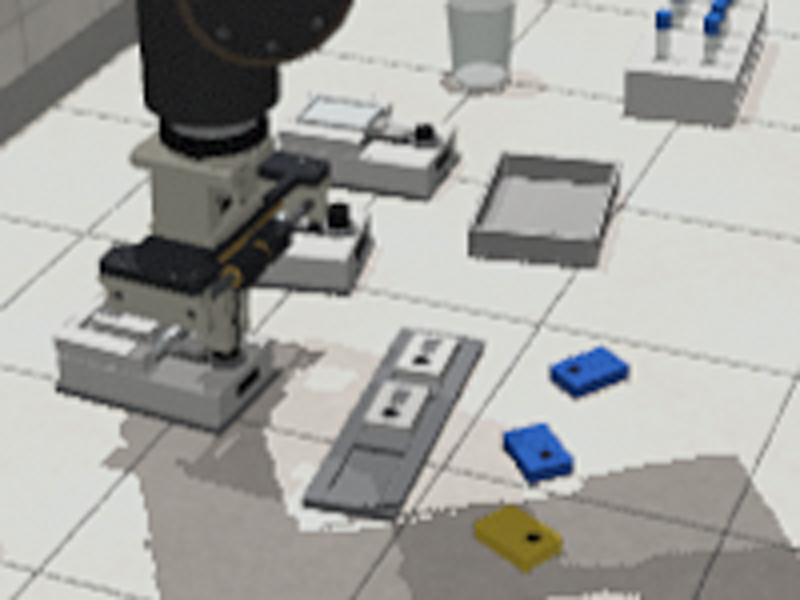

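Emit:
arm_command --plan '[{"dx": 0.15,"dy": 0,"dz": 0.05,"wx": 0,"wy": -0.1,"wz": 0},{"dx": 0.15,"dy": 0,"dz": 0.05,"wx": 0,"wy": 0,"wz": 0},{"dx": 0.15,"dy": 0,"dz": 0,"wx": 0,"wy": 0,"wz": 0},{"dx": 0.15,"dy": 0,"dz": 0,"wx": 0,"wy": 0,"wz": 0},{"dx": 0.15,"dy": 0,"dz": 0,"wx": 0,"wy": 0,"wz": 0},{"dx": 0.12,"dy": 0,"dz": 0,"wx": 0,"wy": 0,"wz": 0},{"dx": 0.12,"dy": 0,"dz": 0,"wx": 0,"wy": 0,"wz": 0},{"dx": 0.12,"dy": 0,"dz": 0,"wx": 0,"wy": 0,"wz": 0}]'

```text
time_s: 6.0
tcp_pos: [0.5752, 0.1764, 0.0551]
eef_rot: [-153.3, 89.0, 24.8]
contact_force: [-9.8, -0.4, 22.3]
gripper_width: 0.0006
```

```bash
python3 go.py .573 .176 .055 -92.4; python3 - <<'E'
from h import *
snap("side","a3s",(170,180,320,290),5)
E
```

```text
t 6.0 tcp [0.5752 0.1764 0.0551] yawY -91.93 w 0.0006 F [-9.8 -0.4 22.3] j6 52.1
turn units wx,wy,wz [ 0.1  -0.19  0.1 ]
then shift units dx,dy,dz [0.   0.02 0.11]
```

View pics/a3s.png

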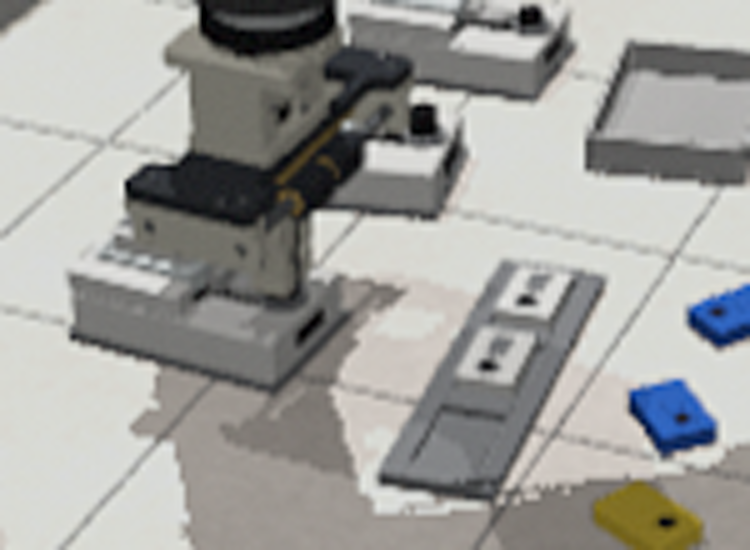

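Emit:
arm_command --plan '[{"dx": 0.08,"dy": 0,"dz": 0,"wx": 0,"wy": 0,"wz": 0},{"dx": 0.08,"dy": 0,"dz": 0,"wx": 0,"wy": 0,"wz": 0},{"dx": 0.08,"dy": 0,"dz": 0,"wx": 0,"wy": 0,"wz": 0},{"dx": 0.08,"dy": 0,"dz": 0,"wx": 0,"wy": 0,"wz": 0},{"dx": 0.08,"dy": 0,"dz": 0,"wx": 0,"wy": 0,"wz": 0},{"dx": -0.5,"dy": 0,"dz": 0,"wx": 0,"wy": 0,"wz": 0},{"dx": -1,"dy": 0,"dz": 0,"wx": 0,"wy": 0,"wz": 0},{"dx": -1,"dy": 0,"dz": 0,"wx": 0,"wy": 0,"wz": 0},{"dx": -1,"dy": 0,"dz": 0,"wx": 0,"wy": 0,"wz": 0}]'

```text
time_s: 6.8
tcp_pos: [0.5714, 0.1742, 0.1247]
eef_rot: [-159.8, 89.2, 18.4]
contact_force: [-0.1, 1.0, -0.5]
gripper_width: 0.0004
```

```bash
python3 go.py .655 .1725 .12 -92.4; python3 - <<'E'
from h import *
snap("side","a4s",(170,180,320,290),5)
E
```

```text
t 6.8 tcp [0.5714 0.1742 0.1247] yawY -91.87 w 0.0004 F [-0.1  1.  -0.5] j6 52.1
turn units wx,wy,wz [ 0.12 -0.15  0.06]
then shift units dx,dy,dz [ 0.24 -0.09 -4.18]
```

View pics/a4s.png

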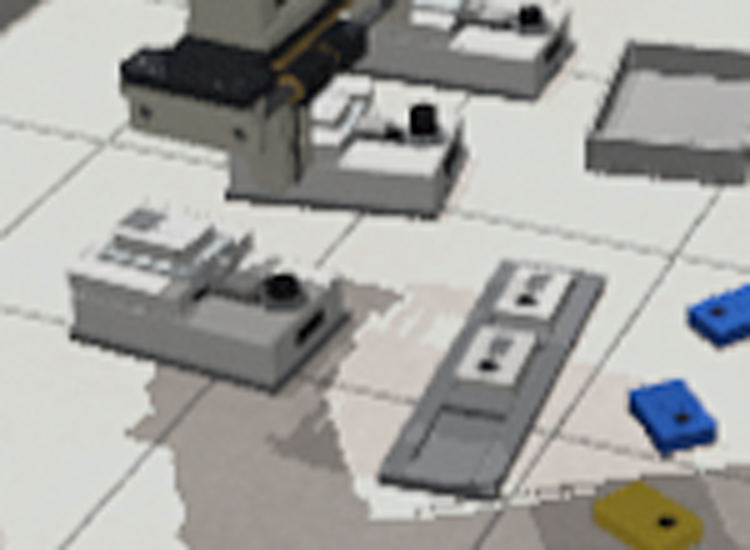

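```bash
python3 go.py .5765 -.025 .08 -80
```

```text
t 6.85 tcp [0.5737 0.1753 0.1294] yawY -91.81 w 0.0004 F [1.5 0.5 4.6] j6 52.1
turn units wx,wy,wz [-2.58 -0.23  0.07]
then shift units dx,dy,dz [2.47 9.88 1.6 ]
```

Emit:
arm_command --plan '[{"dx": 0,"dy": 0,"dz": 0,"wx": -0.86,"wy": -0.2,"wz": 0.1},{"dx": 0,"dy": 0,"dz": 0,"wx": -0.86,"wy": 0,"wz": 0},{"dx": 0,"dy": 0,"dz": 0,"wx": -0.86,"wy": 0,"wz": 0},{"dx": 0,"dy": 1,"dz": 0.16,"wx": 0,"wy": 0,"wz": 0},{"dx": 0,"dy": 1,"dz": 0.16,"wx": 0,"wy": 0,"wz": 0},{"dx": 0,"dy": 1,"dz": 0.16,"wx": 0,"wy": 0,"wz": 0},{"dx": 0,"dy": 1,"dz": 0.16,"wx": 0,"wy": 0,"wz": 0},{"dx": 0,"dy": 1,"dz": 0.16,"wx": 0,"wy": 0,"wz": 0},{"dx": 0,"dy": 1,"dz": 0.16,"wx": 0,"wy": 0,"wz": 0},{"dx": 0,"dy": 1,"dz": 0.16,"wx": 0,"wy": 0,"wz": 0},{"dx": 0,"dy": 1,"dz": 0.16,"wx": 0,"wy": 0,"wz": 0},{"dx": 0,"dy": 1,"dz": 0.16,"wx": 0,"wy": 0,"wz": 0},{"dx": 0.5,"dy": 0.5,"dz": 0.1,"wx": 0,"wy": 0,"wz": 0},{"dx": 0.8,"dy": 0,"dz": 0,"wx": 0,"wy": 0,"wz": 0},{"dx": 0.5,"dy": 0,"dz": 0,"wx": 0,"wy": 0,"wz": 0},{"dx": 0,"dy": 0,"dz": 0,"wx": 0,"wy": 0,"wz": 0},{"dx": 0,"dy": 0,"dz": 0,"wx": 0,"wy": 0,"wz": 0}]'

```text
time_s: 8.27
tcp_pos: [0.584, -0.0238, 0.1005]
eef_rot: [-173.7, 89.0, 16.9]
contact_force: [0.6, -0.1, 0.6]
gripper_width: 0.0005
```

```bash
python3 go.py .5765 -.025 .073 -80
```

```text
t 8.27 tcp [ 0.584  -0.0238  0.1005] yawY -79.31 w 0.0005 F [ 0.6 -0.1  0.6] j6 83.9
turn units wx,wy,wz [ 0.15 -0.22  0.03]
then shift units dx,dy,dz [ 1.38 -0.01  0.38]
```

Emit:
arm_command --plan '[{"dx": 0.5,"dy": 0,"dz": 0.3,"wx": 0.15,"wy": -0.22,"wz": 0},{"dx": 0.5,"dy": 0,"dz": 0.1,"wx": 0,"wy": 0,"wz": 0},{"dx": 0.3,"dy": 0,"dz": 0,"wx": 0,"wy": 0,"wz": 0},{"dx": 0,"dy": 0,"dz": 0,"wx": 0,"wy": 0,"wz": 0}]'

```text
time_s: 8.6
tcp_pos: [0.5761, -0.0236, 0.0727]
eef_rot: [-62.8, 89.9, 127.3]
contact_force: [-0.1, -0.1, -1.2]
gripper_width: -0.0
```

```bash
python3 go.py .5765 -.025 .055 -80
```

```text
t 8.6 tcp [ 0.5761 -0.0236  0.0727] yawY -79.94 w -0.0 F [-0.1 -0.1 -1.2] j6 83.2
turn units wx,wy,wz [0.01 0.01 0.03]
then shift units dx,dy,dz [ 0.89  0.07 -0.01]
```

Emit:
arm_command --plan '[{"dx": 0.15,"dy": 0.05,"dz": 0,"wx": 0,"wy": 0,"wz": 0},{"dx": 0.12,"dy": 0,"dz": 0,"wx": 0,"wy": 0,"wz": 0},{"dx": 0.12,"dy": 0,"dz": 0,"wx": 0,"wy": 0,"wz": 0},{"dx": 0.12,"dy": 0,"dz": 0,"wx": 0,"wy": 0,"wz": 0},{"dx": 0.12,"dy": 0,"dz": 0,"wx": 0,"wy": 0,"wz": 0},{"dx": 0.12,"dy": 0,"dz": 0,"wx": 0,"wy": 0,"wz": 0},{"dx": 0.12,"dy": 0,"dz": 0,"wx": 0,"wy": 0,"wz": 0},{"dx": 0.12,"dy": 0,"dz": 0,"wx": 0,"wy": 0,"wz": 0},{"dx": 0.12,"dy": 0,"dz": 0,"wx": 0,"wy": 0,"wz": 0},{"dx": 0.12,"dy": 0,"dz": 0,"wx": 0,"wy": 0,"wz": 0},{"dx": 0.12,"dy": 0,"dz": 0,"wx": 0,"wy": 0,"wz": 0},{"dx": 0.12,"dy": 0,"dz": 0,"wx": 0,"wy": 0,"wz": 0},{"dx": 0.12,"dy": 0,"dz": 0,"wx": 0,"wy": 0,"wz": 0},{"dx": 0.12,"dy": 0,"dz": 0,"wx": 0,"wy": 0,"wz": 0}]'

```text
time_s: 9.77
tcp_pos: [0.5764, -0.0242, 0.0551]
eef_rot: [157.3, 89.7, -12.1]
contact_force: [-10.7, 2.9, 23.5]
gripper_width: 0.0006
```

```bash
python3 go.py .5765 -.025 .055 -80
```

```text
t 9.77 tcp [ 0.5764 -0.0242  0.0551] yawY -79.47 w 0.0006 F [-10.7   2.9  23.5] j6 83.3
turn units wx,wy,wz [ 0.12 -0.05 -0.02]
then shift units dx,dy,dz [0.   0.04 0.  ]
```

Bottomed. Hold, then retract.

Emit:
arm_command --plan '[{"dx": 0.08,"dy": 0,"dz": 0,"wx": 0,"wy": 0,"wz": 0},{"dx": 0.08,"dy": 0,"dz": 0,"wx": 0,"wy": 0,"wz": 0},{"dx": 0.08,"dy": 0,"dz": 0,"wx": 0,"wy": 0,"wz": 0},{"dx": 0.08,"dy": 0,"dz": 0,"wx": 0,"wy": 0,"wz": 0},{"dx": 0.08,"dy": 0,"dz": 0,"wx": 0,"wy": 0,"wz": 0},{"dx": -0.5,"dy": 0,"dz": 0,"wx": 0,"wy": 0,"wz": 0},{"dx": -1,"dy": 0,"dz": 0,"wx": 0,"wy": 0,"wz": 0},{"dx": -1,"dy": 0,"dz": 0,"wx": 0,"wy": 0,"wz": 0},{"dx": -1,"dy": 0,"dz": 0,"wx": 0,"wy": 0,"wz": 0},{"dx": 0,"dy": 0,"dz": 0,"wx": 0,"wy": 0,"wz": 0}]' --fingers -0.3

```text
time_s: 10.6
tcp_pos: [0.578, -0.0241, 0.1267]
eef_rot: [161.2, 89.4, -8.2]
contact_force: [1.4, 0.1, 1.0]
gripper_width: 0.0558
```

```bash
python3 go.py .655 -.0113 .12 -80; python3 - <<'E'
from h import *
snap("side","a5s",(170,180,320,290),5)
snap("top","a5",(160,120,300,220),5.7)
E
```

```text
t 10.6 tcp [ 0.578  -0.0241  0.1267] yawY -79.31 w 0.0558 F [1.4 0.1 1. ] j6 83.3
turn units wx,wy,wz [ 0.15 -0.13 -0.04]
then shift units dx,dy,dz [ 0.34  0.04 -3.9 ]
```

View pics/a5s.png

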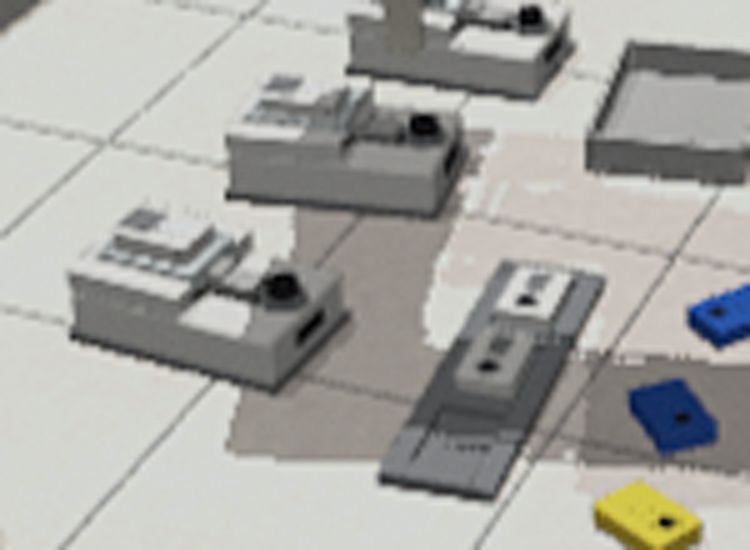

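View pics/a5.png

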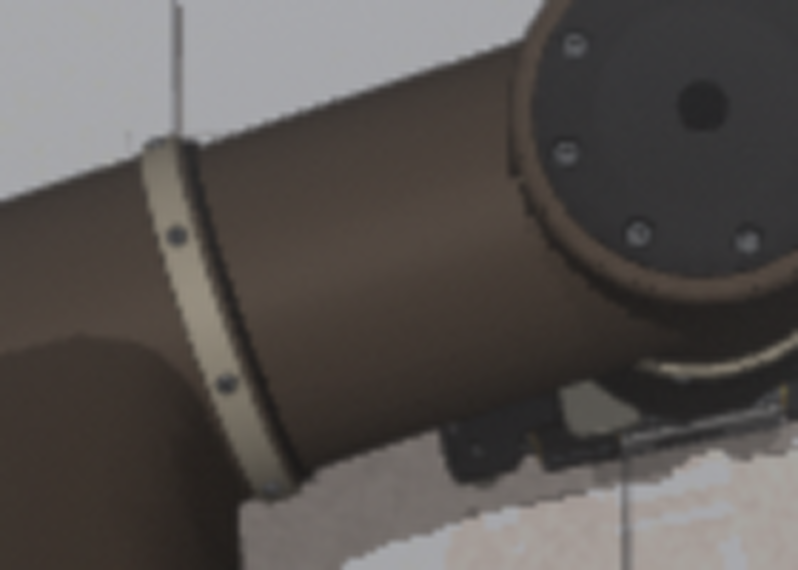

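Emit:
arm_command --plan '[{"dx": 0,"dy": 0,"dz": -0.9,"wx": 0.15,"wy": -0.13,"wz": 0},{"dx": 0,"dy": 0,"dz": -1,"wx": 0,"wy": 0,"wz": 0},{"dx": 0,"dy": 0,"dz": -1,"wx": 0,"wy": 0,"wz": 0},{"dx": 0,"dy": 0,"dz": -0.9,"wx": 0,"wy": 0,"wz": 0},{"dx": 0,"dy": 0,"dz": 0,"wx": 0,"wy": 0,"wz": 0},{"dx": 0,"dy": 0,"dz": 0,"wx": 0,"wy": 0,"wz": 0}]'

```text
time_s: 11.2
tcp_pos: [0.6503, -0.0111, 0.1198]
eef_rot: [9.3, 89.3, -160.9]
contact_force: [-0.0, 0.6, -0.2]
gripper_width: 0.0571
```

```bash
python3 go.py .655 -.0113 .067 -80
```

```text
t 11.2 tcp [ 0.6503 -0.0111  0.1198] yawY -80.15 w 0.0571 F [-0.   0.6 -0.2] j6 83.6
turn units wx,wy,wz [-0.03  0.14 -0.02]
then shift units dx,dy,dz [ 2.64  0.05 -0.23]
```

Emit:
arm_command --plan '[{"dx": 0.7,"dy": 0,"dz": -0.2,"wx": 0,"wy": 0.14,"wz": 0},{"dx": 0.7,"dy": 0,"dz": 0,"wx": 0,"wy": 0,"wz": 0},{"dx": 0.6,"dy": 0,"dz": 0,"wx": 0,"wy": 0,"wz": 0},{"dx": 0.3,"dy": 0,"dz": 0,"wx": 0,"wy": 0,"wz": 0},{"dx": 0,"dy": 0,"dz": 0,"wx": 0,"wy": 0,"wz": 0},{"dx": 0,"dy": 0,"dz": 0,"wx": 0,"wy": 0,"wz": 0}]'

```text
time_s: 11.7
tcp_pos: [0.6495, -0.0116, 0.0693]
eef_rot: [17.1, 89.6, -153.1]
contact_force: [0.6, -0.1, -1.0]
gripper_width: 0.0568
```

```bash
python3 go.py .655 -.0113 .067 -80; python3 - <<'E'
from h import *
snap("side","a6s",(170,150,320,260),5)
E
```

```text
t 11.7 tcp [ 0.6495 -0.0116  0.0693] yawY -80.2 w 0.0568 F [ 0.6 -0.1 -1. ] j6 83.6
turn units wx,wy,wz [-0.04  0.07 -0.02]
then shift units dx,dy,dz [ 0.12  0.03 -0.27]
```

View pics/a6s.png

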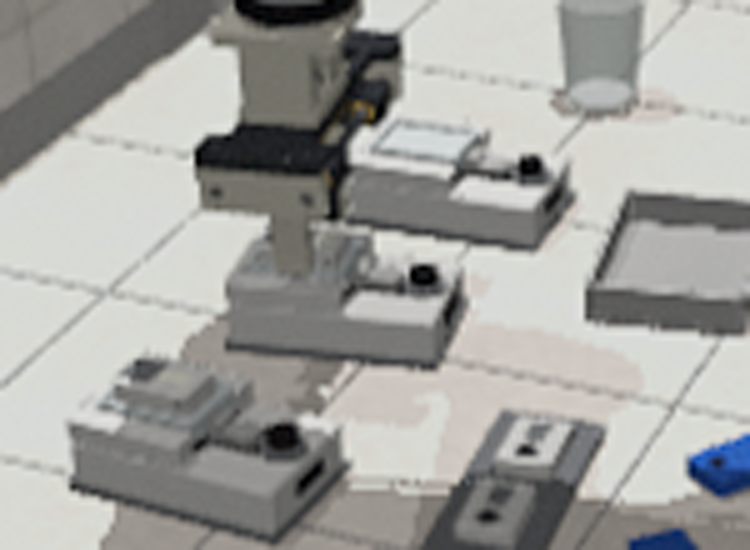

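Emit:
arm_command --plan '[{"dx": 0.12,"dy": 0,"dz": -0.25,"wx": 0,"wy": 0.07,"wz": 0},{"dx": 0,"dy": 0,"dz": 0,"wx": 0,"wy": 0,"wz": 0}]'

```text
time_s: 11.92
tcp_pos: [0.6552, -0.0106, 0.0682]
eef_rot: [141.2, 89.8, -29.0]
contact_force: [1.0, 0.2, 0.1]
gripper_width: 0.0572
```

Emit:
arm_command --plan '[{"dx": 0,"dy": 0,"dz": 0,"wx": 0,"wy": 0,"wz": 0},{"dx": 0,"dy": 0,"dz": 0,"wx": 0,"wy": 0,"wz": 0},{"dx": 0,"dy": 0,"dz": 0,"wx": 0,"wy": 0,"wz": 0},{"dx": 0,"dy": 0,"dz": 0,"wx": 0,"wy": 0,"wz": 0},{"dx": 0,"dy": 0,"dz": 0,"wx": 0,"wy": 0,"wz": 0},{"dx": 0,"dy": 0,"dz": 0,"wx": 0,"wy": 0,"wz": 0}]' --fingers 1 --force 25

```text
time_s: 12.42
tcp_pos: [0.6565, -0.0103, 0.0703]
eef_rot: [164.4, 89.7, -5.8]
contact_force: [0.7, -0.0, -1.4]
gripper_width: 0.0331
```

```bash
python3 go.py .455 -.17 .12 -80.3
```

```text
t 12.42 tcp [ 0.6565 -0.0103  0.0703] yawY -80.18 w 0.0331 F [ 0.7 -0.  -1.4] j6 83.6
turn units wx,wy,wz [ 0.03 -0.07 -0.02]
then shift units dx,dy,dz [-2.49  6.17 11.28]
```

Emit:
arm_command --plan '[{"dx": 0,"dy": 0,"dz": 0,"wx": 0,"wy": 0,"wz": 0},{"dx": 0.1,"dy": 0,"dz": 0,"wx": 0,"wy": 0,"wz": 0},{"dx": 0.1,"dy": 0,"dz": 0,"wx": 0,"wy": 0,"wz": 0},{"dx": 0.05,"dy": 0,"dz": 0,"wx": 0,"wy": 0,"wz": 0}]' --fingers 0

```text
time_s: 12.75
tcp_pos: [0.6567, -0.0102, 0.0652]
eef_rot: [166.6, 89.6, -3.6]
contact_force: [-0.4, -1.3, 0.3]
gripper_width: 0.0434
```

Emit:
arm_command --plan '[{"dx": 0,"dy": 0,"dz": 0,"wx": 0,"wy": 0,"wz": 0},{"dx": 0,"dy": 0,"dz": 0,"wx": 0,"wy": 0,"wz": 0},{"dx": 0,"dy": 0,"dz": 0,"wx": 0,"wy": 0,"wz": 0},{"dx": 0,"dy": 0,"dz": 0,"wx": 0,"wy": 0,"wz": 0},{"dx": 0,"dy": 0,"dz": 0,"wx": 0,"wy": 0,"wz": 0}]' --fingers 1 --force 30

```text
time_s: 13.17
tcp_pos: [0.6564, -0.0103, 0.0646]
eef_rot: [162.7, 89.7, -7.5]
contact_force: [-0.8, -0.5, -0.5]
gripper_width: 0.0335
```

Emit:
arm_command --plan '[{"dx": -0.6,"dy": 0,"dz": 0,"wx": 0,"wy": 0,"wz": 0},{"dx": -0.8,"dy": 0,"dz": 0,"wx": 0,"wy": 0,"wz": 0},{"dx": -0.8,"dy": 0,"dz": 0,"wx": 0,"wy": 0,"wz": 0},{"dx": -0.2,"dy": 0,"dz": 0,"wx": 0,"wy": 0,"wz": 0}]'

```text
time_s: 13.5
tcp_pos: [0.655, -0.0107, 0.1143]
eef_rot: [115.9, 89.9, -54.3]
contact_force: [0.7, -0.3, 0.7]
gripper_width: 0.0336
```

```bash
python3 - <<'E'
from h import *
snap("side","a7s",(170,120,370,270),4)
p,d=snap("top","a7",None,1)
E
python3 go.py .455 -.17 .12 -80.3
```

```text
t 13.6 tcp [ 0.6544 -0.0106  0.1128] yawY -80.21 w 0.0335 F [-0.  -0.1 -0.2] j6 83.6
turn units wx,wy,wz [ 0.02 -0.   -0.02]
then shift units dx,dy,dz [-0.36  6.18 11.17]
```

View pics/a7s.png

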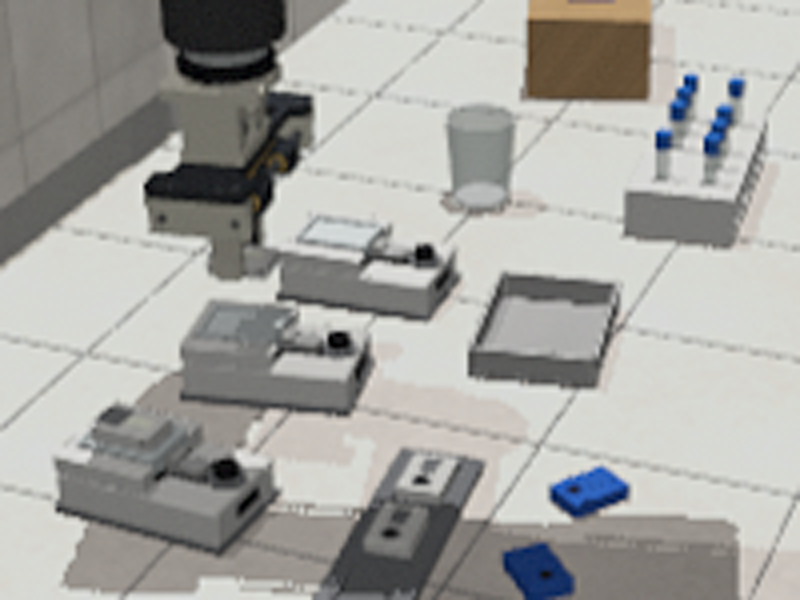

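View pics/a7.png

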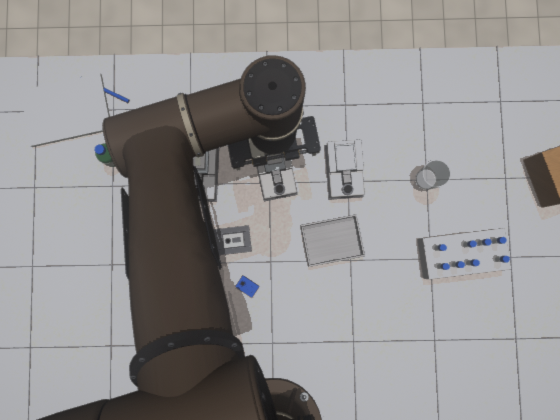

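Emit:
arm_command --plan '[{"dx": 0,"dy": 0.55,"dz": 1,"wx": 0,"wy": 0,"wz": 0},{"dx": 0,"dy": 0.55,"dz": 1,"wx": 0,"wy": 0,"wz": 0},{"dx": 0,"dy": 0.55,"dz": 1,"wx": 0,"wy": 0,"wz": 0},{"dx": 0,"dy": 0.55,"dz": 1,"wx": 0,"wy": 0,"wz": 0},{"dx": 0,"dy": 0.55,"dz": 1,"wx": 0,"wy": 0,"wz": 0},{"dx": 0,"dy": 0.55,"dz": 1,"wx": 0,"wy": 0,"wz": 0},{"dx": 0,"dy": 0.55,"dz": 1,"wx": 0,"wy": 0,"wz": 0},{"dx": 0,"dy": 0.55,"dz": 1,"wx": 0,"wy": 0,"wz": 0},{"dx": 0,"dy": 0.55,"dz": 1,"wx": 0,"wy": 0,"wz": 0},{"dx": 0,"dy": 0.55,"dz": 1,"wx": 0,"wy": 0,"wz": 0},{"dx": 0,"dy": 0.55,"dz": 1,"wx": 0,"wy": 0,"wz": 0},{"dx": 0,"dy": 0,"dz": 0,"wx": 0,"wy": 0,"wz": 0},{"dx": 0,"dy": 0,"dz": 0,"wx": 0,"wy": 0,"wz": 0}]'

```text
time_s: 14.68
tcp_pos: [0.4419, -0.1726, 0.1037]
eef_rot: [-11.5, 89.3, 178.2]
contact_force: [0.4, 0.8, -0.1]
gripper_width: 0.034
```

```bash
python3 go.py .4537 -.1747 .033 -80.3
```

```text
t 14.68 tcp [ 0.4419 -0.1726  0.1037] yawY -80.27 w 0.034 F [ 0.4  0.8 -0.1] j6 97.3
turn units wx,wy,wz [0.01 0.14 0.03]
then shift units dx,dy,dz [ 3.53  0.21 -0.57]
```

Emit:
arm_command --plan '[{"dx": 0.4,"dy": 0.2,"dz": -0.5,"wx": 0,"wy": 0.14,"wz": 0},{"dx": 0.8,"dy": 0,"dz": 0,"wx": 0,"wy": 0,"wz": 0},{"dx": 0.8,"dy": 0,"dz": 0,"wx": 0,"wy": 0,"wz": 0},{"dx": 0.6,"dy": 0,"dz": 0,"wx": 0,"wy": 0,"wz": 0},{"dx": 0.4,"dy": 0,"dz": 0,"wx": 0,"wy": 0,"wz": 0},{"dx": 0,"dy": 0,"dz": 0,"wx": 0,"wy": 0,"wz": 0}]'

```text
time_s: 15.18
tcp_pos: [0.4543, -0.1739, 0.0405]
eef_rot: [-136.3, 89.8, 53.4]
contact_force: [-0.1, 0.9, -1.0]
gripper_width: 0.0333
```

```bash
python3 go.py .4537 -.1747 .033 -80.3;python3 - <<'E'
from h import *
snap("side","a8s",(230,120,370,225),5)
E
```

```text
t 15.18 tcp [ 0.4543 -0.1739  0.0405] yawY -80.27 w 0.0333 F [-0.1  0.9 -1. ] j6 97.8
turn units wx,wy,wz [ 0.01 -0.03  0.03]
then shift units dx,dy,dz [0.37 0.03 0.04]
```

View pics/a8s.png

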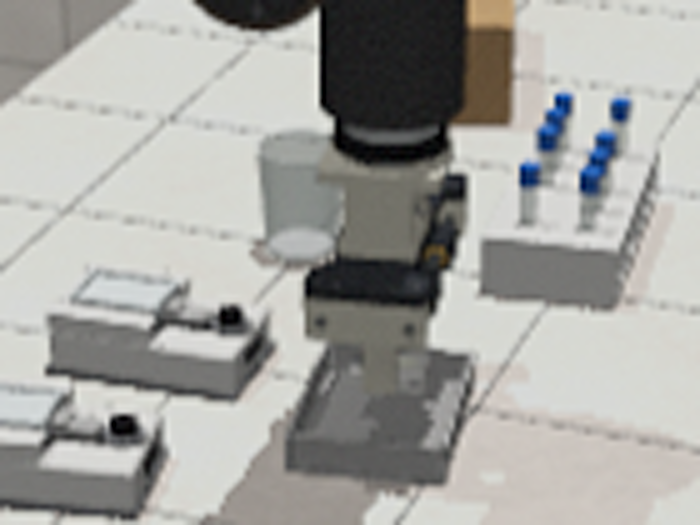

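Emit:
arm_command --plan '[{"dx": 0.35,"dy": 0,"dz": 0,"wx": 0,"wy": 0,"wz": 0},{"dx": 0.1,"dy": 0,"dz": 0,"wx": 0,"wy": 0,"wz": 0},{"dx": 0,"dy": 0,"dz": 0,"wx": 0,"wy": 0,"wz": 0}]'

```text
time_s: 15.48
tcp_pos: [0.456, -0.1736, 0.0324]
eef_rot: [-160.7, 89.7, 29.1]
contact_force: [-0.8, 0.6, -1.0]
gripper_width: 0.0336
```

Emit:
arm_command --plan '[{"dx": 0,"dy": 0,"dz": 0,"wx": 0,"wy": 0,"wz": 0},{"dx": 0,"dy": 0,"dz": 0,"wx": 0,"wy": 0,"wz": 0},{"dx": 0,"dy": 0,"dz": 0,"wx": 0,"wy": 0,"wz": 0},{"dx": -0.6,"dy": 0,"dz": 0,"wx": 0,"wy": 0,"wz": 0},{"dx": -1,"dy": 0,"dz": 0,"wx": 0,"wy": 0,"wz": 0},{"dx": -1,"dy": 0,"dz": 0,"wx": 0,"wy": 0,"wz": 0},{"dx": -1,"dy": 0,"dz": 0,"wx": 0,"wy": 0,"wz": 0},{"dx": -0.5,"dy": 0,"dz": 0,"wx": 0,"wy": 0,"wz": 0}]' --fingers 0

```text
time_s: 16.15
tcp_pos: [0.4545, -0.1739, 0.1174]
eef_rot: [-136.3, 89.9, 53.5]
contact_force: [0.9, 1.5, 1.0]
gripper_width: 0.0436
```

```bash
python3 go.py .653 .1725 .12 -92.4;python3 - <<'E'
from h import *
snap("side","a9s",(230,120,370,225),5)
E
```

```text
t 16.15 tcp [ 0.4545 -0.1739  0.1174] yawY -80.21 w 0.0436 F [0.9 1.5 1. ] j6 97.7
turn units wx,wy,wz [ 2.66 -0.02  0.03]
then shift units dx,dy,dz [ -0.13 -17.72  -9.19]
```

View pics/a9s.png

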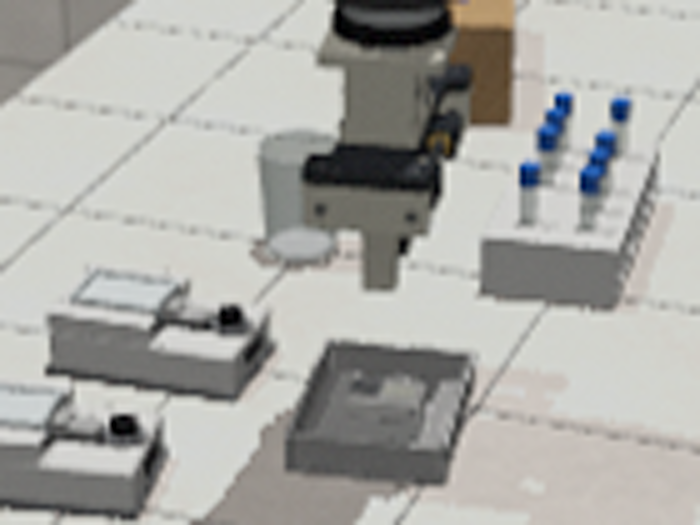

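Spent2 lies flat in the dish. Now to dock1's cartridge.

Emit:
arm_command --plan '[{"dx": 0,"dy": 0,"dz": 0,"wx": 0.9,"wy": 0,"wz": 0},{"dx": 0,"dy": 0,"dz": 0,"wx": 0.9,"wy": 0,"wz": 0},{"dx": 0,"dy": 0,"dz": 0,"wx": 0.86,"wy": 0,"wz": 0},{"dx": 0,"dy": -1,"dz": -0.5,"wx": 0,"wy": 0,"wz": 0},{"dx": 0,"dy": -1,"dz": -0.5,"wx": 0,"wy": 0,"wz": 0},{"dx": 0,"dy": -1,"dz": -0.5,"wx": 0,"wy": 0,"wz": 0},{"dx": 0,"dy": -1,"dz": -0.5,"wx": 0,"wy": 0,"wz": 0},{"dx": 0,"dy": -1,"dz": -0.5,"wx": 0,"wy": 0,"wz": 0},{"dx": 0,"dy": -1,"dz": -0.5,"wx": 0,"wy": 0,"wz": 0},{"dx": 0,"dy": -1,"dz": -0.5,"wx": 0,"wy": 0,"wz": 0},{"dx": 0,"dy": -1,"dz": -0.5,"wx": 0,"wy": 0,"wz": 0},{"dx": 0,"dy": -1,"dz": -0.5,"wx": 0,"wy": 0,"wz": 0},{"dx": 0,"dy": -1,"dz": -0.5,"wx": 0,"wy": 0,"wz": 0},{"dx": 0,"dy": -1,"dz": -0.5,"wx": 0,"wy": 0,"wz": 0},{"dx": 0,"dy": -1,"dz": -0.5,"wx": 0,"wy": 0,"wz": 0},{"dx": 0,"dy": -1,"dz": -0.5,"wx": 0,"wy": 0,"wz": 0},{"dx": 0,"dy": -1,"dz": -0.5,"wx": 0,"wy": 0,"wz": 0},{"dx": 0,"dy": -1,"dz": -0.5,"wx": 0,"wy": 0,"wz": 0},{"dx": 0,"dy": -1,"dz": -0.5,"wx": 0,"wy": 0,"wz": 0}]' --fingers -0.3

```text
time_s: 17.78
tcp_pos: [0.6384, 0.1482, 0.126]
eef_rot: [-159.9, 89.1, 16.6]
contact_force: [-0.1, 0.6, -0.3]
gripper_width: 0.0568
```

```bash
python3 go.py .653 .1725 .12 -92.4
```

```text
t 17.78 tcp [0.6384 0.1482 0.126 ] yawY -93.44 w 0.0568 F [-0.1  0.6 -0.3] j6 56.2
turn units wx,wy,wz [-0.23 -0.18  0.06]
then shift units dx,dy,dz [ 0.3  -1.24 -0.68]
```

Emit:
arm_command --plan '[{"dx": 0.1,"dy": -0.3,"dz": -0.3,"wx": -0.23,"wy": -0.18,"wz": 0.05},{"dx": 0.1,"dy": -0.2,"dz": -0.3,"wx": 0,"wy": 0,"wz": 0},{"dx": 0.5,"dy": 0,"dz": 0,"wx": 0,"wy": 0,"wz": 0},{"dx": 0.3,"dy": 0,"dz": 0,"wx": 0,"wy": 0,"wz": 0},{"dx": 0,"dy": 0,"dz": 0,"wx": 0,"wy": 0,"wz": 0}]'

```text
time_s: 18.2
tcp_pos: [0.6527, 0.1616, 0.1031]
eef_rot: [-111.7, 89.9, 66.1]
contact_force: [-0.9, 1.0, 1.0]
gripper_width: 0.0574
```

```bash
python3 go.py .653 .1725 .065 -92.4
```

```text
t 18.2 tcp [0.6527 0.1616 0.1031] yawY -92.27 w 0.0574 F [-0.9  1.   1. ] j6 57.3
turn units wx,wy,wz [ 0.03 -0.01  0.02]
then shift units dx,dy,dz [ 1.91 -0.55  0.01]
```

Emit:
arm_command --plan '[{"dx": 0,"dy": -0.5,"dz": 0,"wx": 0,"wy": 0,"wz": 0},{"dx": 0,"dy": -0.05,"dz": 0,"wx": 0,"wy": 0,"wz": 0},{"dx": 0.5,"dy": 0,"dz": 0,"wx": 0,"wy": 0,"wz": 0},{"dx": 0.6,"dy": 0,"dz": 0,"wx": 0,"wy": 0,"wz": 0},{"dx": 0.4,"dy": 0,"dz": 0,"wx": 0,"wy": 0,"wz": 0},{"dx": 0.15,"dy": 0,"dz": 0,"wx": 0,"wy": 0,"wz": 0},{"dx": 0,"dy": 0,"dz": 0,"wx": 0,"wy": 0,"wz": 0}]'

```text
time_s: 18.78
tcp_pos: [0.651, 0.1706, 0.0663]
eef_rot: [-66.7, 89.9, 110.9]
contact_force: [-0.4, 0.9, 0.2]
gripper_width: 0.0571
```

```bash
python3 go.py .653 .1725 .065 -92.4;python3 - <<'E'
from h import *
snap("side","b1s",(160,190,300,295),5)
E
```

```text
t 18.78 tcp [0.651  0.1706 0.0663] yawY -92.46 w 0.0571 F [-0.4  0.9  0.2] j6 56.4
turn units wx,wy,wz [-0.01  0.01  0.01]
then shift units dx,dy,dz [ 0.06 -0.1  -0.1 ]
```

View pics/b1s.png

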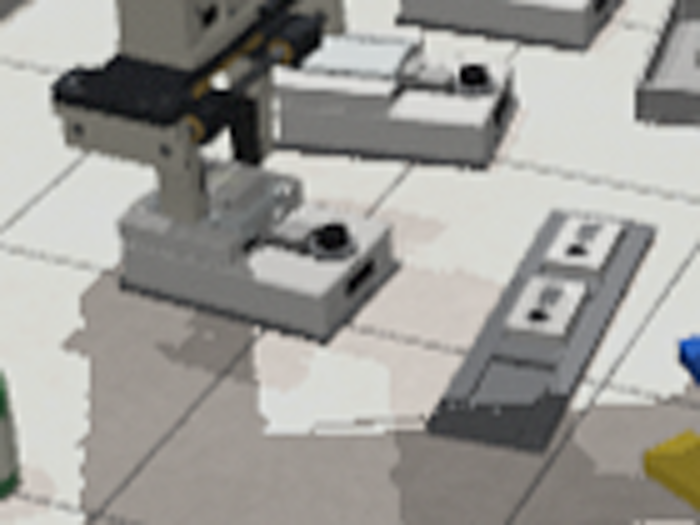

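Emit:
arm_command --plan '[{"dx": 0.06,"dy": -0.08,"dz": -0.1,"wx": 0,"wy": 0,"wz": 0},{"dx": 0,"dy": 0,"dz": 0,"wx": 0,"wy": 0,"wz": 0}]'

```text
time_s: 19.0
tcp_pos: [0.6534, 0.1721, 0.0653]
eef_rot: [-70.1, 89.9, 107.5]
contact_force: [-0.2, -0.3, 0.1]
gripper_width: 0.0568
```

Emit:
arm_command --plan '[{"dx": 0,"dy": 0,"dz": 0,"wx": 0,"wy": 0,"wz": 0},{"dx": 0,"dy": 0,"dz": 0,"wx": 0,"wy": 0,"wz": 0},{"dx": 0,"dy": 0,"dz": 0,"wx": 0,"wy": 0,"wz": 0},{"dx": 0,"dy": 0,"dz": 0,"wx": 0,"wy": 0,"wz": 0},{"dx": 0,"dy": 0,"dz": 0,"wx": 0,"wy": 0,"wz": 0},{"dx": 0,"dy": 0,"dz": 0,"wx": 0,"wy": 0,"wz": 0}]' --fingers 1 --force 30

```text
time_s: 19.5
tcp_pos: [0.6544, 0.1725, 0.0668]
eef_rot: [-128.4, 89.8, 49.1]
contact_force: [0.7, 0.2, 0.0]
gripper_width: 0.0333
```

Emit:
arm_command --plan '[{"dx": -0.6,"dy": 0,"dz": 0,"wx": 0,"wy": 0,"wz": 0},{"dx": -0.8,"dy": 0,"dz": 0,"wx": 0,"wy": 0,"wz": 0},{"dx": -0.8,"dy": 0,"dz": 0,"wx": 0,"wy": 0,"wz": 0},{"dx": -0.2,"dy": 0,"dz": 0,"wx": 0,"wy": 0,"wz": 0}]'

```text
time_s: 19.83
tcp_pos: [0.6533, 0.1718, 0.1167]
eef_rot: [-2.8, 89.9, 174.8]
contact_force: [0.2, 0.0, 1.0]
gripper_width: 0.0338
```

```bash
python3 - <<'E'
from h import *
snap("side","b2s",(160,150,370,300),3.8)
p,d=snap("top","b2",None,1)
E
python3 go.py .446 -.131 .12 -80.3
```

```text
t 19.93 tcp [0.6527 0.1717 0.1151] yawY -92.48 w 0.0336 F [ 0.3 -0.5 -1. ] j6 56.4
turn units wx,wy,wz [-2.66  0.03  0.01]
then shift units dx,dy,dz [-0.24 13.18 12.74]
```

View pics/b2s.png

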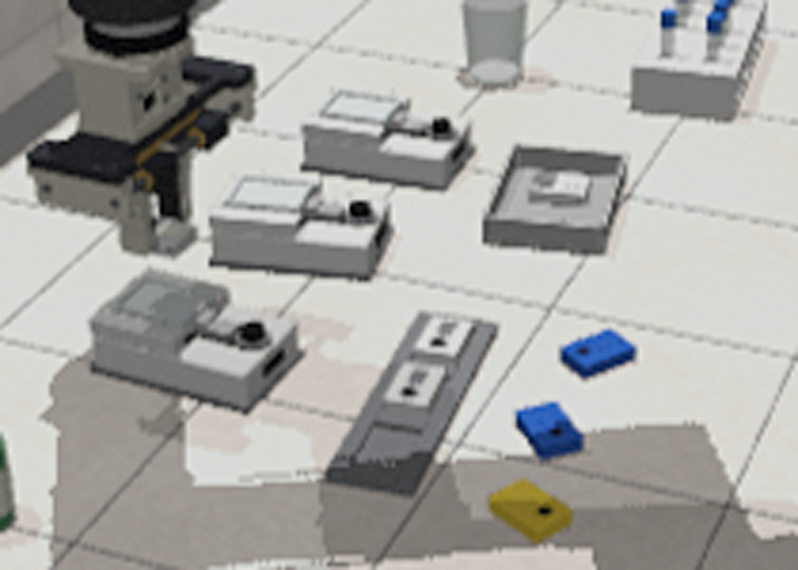

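View pics/b2.png

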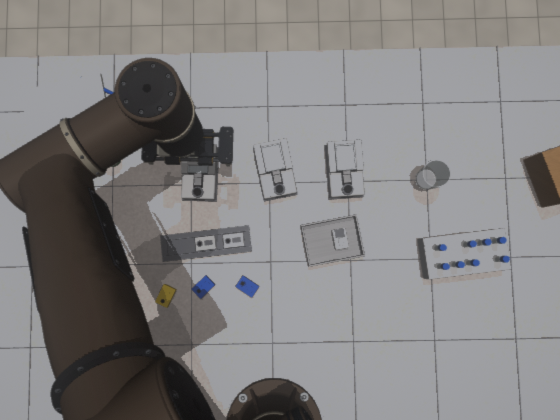

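Emit:
arm_command --plan '[{"dx": 0,"dy": 0,"dz": 0,"wx": -0.9,"wy": 0,"wz": 0},{"dx": 0,"dy": 0,"dz": 0,"wx": -0.9,"wy": 0,"wz": 0},{"dx": 0,"dy": 0,"dz": 0,"wx": -0.86,"wy": 0,"wz": 0},{"dx": 0,"dy": 1,"dz": 0.95,"wx": 0,"wy": 0,"wz": 0},{"dx": 0,"dy": 1,"dz": 0.95,"wx": 0,"wy": 0,"wz": 0},{"dx": 0,"dy": 1,"dz": 0.95,"wx": 0,"wy": 0,"wz": 0},{"dx": 0,"dy": 1,"dz": 0.95,"wx": 0,"wy": 0,"wz": 0},{"dx": 0,"dy": 1,"dz": 0.95,"wx": 0,"wy": 0,"wz": 0},{"dx": 0,"dy": 1,"dz": 0.95,"wx": 0,"wy": 0,"wz": 0},{"dx": 0,"dy": 1,"dz": 0.95,"wx": 0,"wy": 0,"wz": 0},{"dx": 0,"dy": 1,"dz": 0.95,"wx": 0,"wy": 0,"wz": 0},{"dx": 0,"dy": 1,"dz": 0.95,"wx": 0,"wy": 0,"wz": 0},{"dx": 0,"dy": 1,"dz": 0.95,"wx": 0,"wy": 0,"wz": 0},{"dx": 0,"dy": 1,"dz": 0.95,"wx": 0,"wy": 0,"wz": 0},{"dx": 0,"dy": 1,"dz": 0.95,"wx": 0,"wy": 0,"wz": 0},{"dx": 0,"dy": 0.7,"dz": 0.7,"wx": 0,"wy": 0,"wz": 0},{"dx": 0,"dy": 0,"dz": 0,"wx": 0,"wy": 0,"wz": 0}]'

```text
time_s: 21.35
tcp_pos: [0.4409, -0.1336, 0.1036]
eef_rot: [-6.0, 88.9, -175.6]
contact_force: [-0.5, -0.5, -0.6]
gripper_width: 0.0337
```

```bash
python3 go.py .4463 -.1313 .06 -80.3; python3 - <<'E'
from h import *
snap("top","b3",None,1)
E
```

```text
t 21.35 tcp [ 0.4409 -0.1336  0.1036] yawY -79.62 w 0.0337 F [-0.5 -0.5 -0.6] j6 92.7
turn units wx,wy,wz [0.15 0.25 0.02]
then shift units dx,dy,dz [ 2.18 -0.07 -0.29]
```

View pics/b3.png

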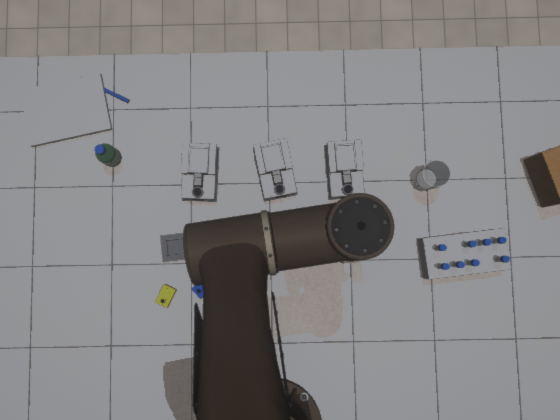

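Emit:
arm_command --plan '[{"dx": 0.3,"dy": 0,"dz": -0.25,"wx": 0.15,"wy": 0.25,"wz": 0},{"dx": 0.6,"dy": 0,"dz": 0,"wx": 0,"wy": 0,"wz": 0},{"dx": 0.6,"dy": 0,"dz": 0,"wx": 0,"wy": 0,"wz": 0},{"dx": 0.6,"dy": 0,"dz": 0,"wx": 0,"wy": 0,"wz": 0},{"dx": 0.1,"dy": 0,"dz": 0,"wx": 0,"wy": 0,"wz": 0}]'

```text
time_s: 21.82
tcp_pos: [0.4485, -0.131, 0.0579]
eef_rot: [-159.3, 89.7, 30.3]
contact_force: [-0.3, -0.1, -1.1]
gripper_width: 0.0337
```

```bash
python3 go.py .4463 -.1313 .033 -80.3;python3 - <<'E'
from h import *
snap("side","b4s",(230,120,370,225),5)
E
```

```text
t 21.82 tcp [ 0.4485 -0.131   0.0579] yawY -80.42 w 0.0337 F [-0.3 -0.1 -1.1] j6 91.9
turn units wx,wy,wz [-0.03 -0.06  0.02]
then shift units dx,dy,dz [ 1.25 -0.    0.11]
```

View pics/b4s.png

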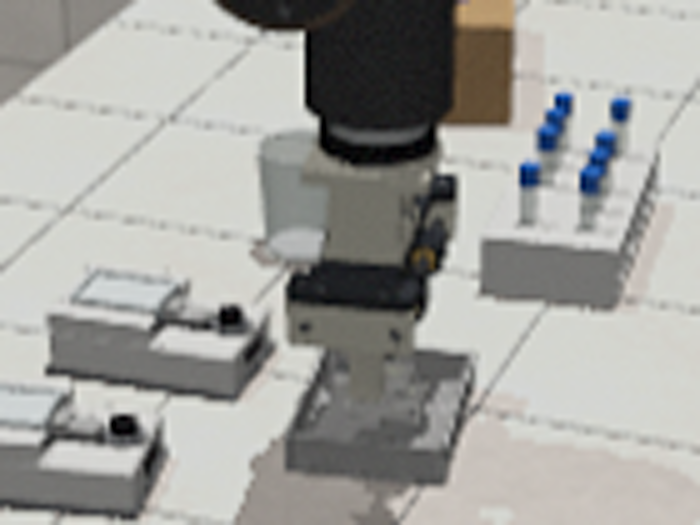

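Emit:
arm_command --plan '[{"dx": 0.5,"dy": 0,"dz": 0.1,"wx": 0,"wy": 0,"wz": 0},{"dx": 0.5,"dy": 0,"dz": 0,"wx": 0,"wy": 0,"wz": 0},{"dx": 0.1,"dy": 0,"dz": 0,"wx": 0,"wy": 0,"wz": 0},{"dx": 0,"dy": 0,"dz": 0,"wx": 0,"wy": 0,"wz": 0}]'

```text
time_s: 22.2
tcp_pos: [0.449, -0.13, 0.0369]
eef_rot: [-169.6, 89.7, 20.2]
contact_force: [-0.3, 0.7, -0.2]
gripper_width: 0.0336
```

Emit:
arm_command --plan '[{"dx": 0,"dy": 0,"dz": 0,"wx": 0,"wy": 0,"wz": 0},{"dx": 0,"dy": 0,"dz": 0,"wx": 0,"wy": 0,"wz": 0},{"dx": 0,"dy": 0,"dz": 0,"wx": 0,"wy": 0,"wz": 0},{"dx": -0.6,"dy": 0,"dz": 0,"wx": 0,"wy": 0,"wz": 0},{"dx": -1,"dy": 0,"dz": 0,"wx": 0,"wy": 0,"wz": 0},{"dx": -1,"dy": 0,"dz": 0,"wx": 0,"wy": 0,"wz": 0},{"dx": -1,"dy": 0,"dz": 0,"wx": 0,"wy": 0,"wz": 0},{"dx": -0.5,"dy": 0,"dz": 0,"wx": 0,"wy": 0,"wz": 0}]' --fingers 0

```text
time_s: 22.87
tcp_pos: [0.4486, -0.1299, 0.1236]
eef_rot: [-169.8, 89.7, 20.0]
contact_force: [0.4, 0.3, -0.1]
gripper_width: 0.0435
```

```bash
python3 go.py .4554 .0919 .12 -174.6;python3 - <<'E'
from h import *
snap("side","b5s",(230,120,370,225),5)
snap("top","b5")
E
```

```text
t 22.87 tcp [ 0.4486 -0.1299  0.1236] yawY -80.22 w 0.0435 F [ 0.4  0.3 -0.1] j6 91.8
turn units wx,wy,wz [20.59 -0.03  0.05]
then shift units dx,dy,dz [ 0.18 -1.38 11.01]
```

View pics/b5s.png

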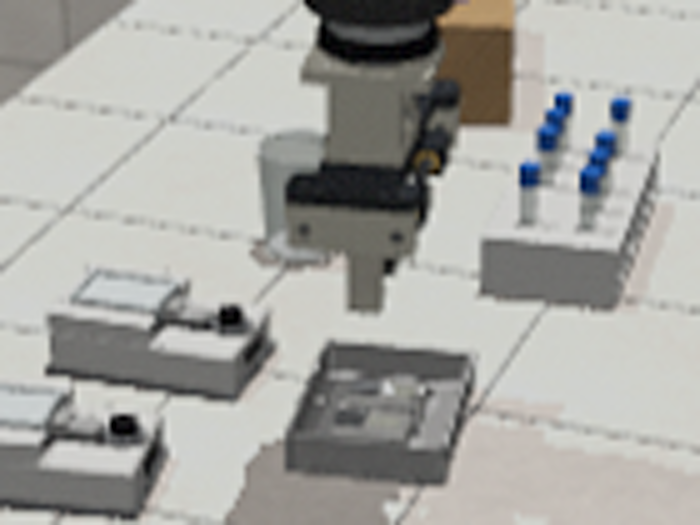

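Emit:
arm_command --plan '[{"dx": 0,"dy": 0,"dz": 0,"wx": 1,"wy": 0,"wz": 0},{"dx": 0,"dy": 0,"dz": 0,"wx": 1,"wy": 0,"wz": 0},{"dx": 0,"dy": 0,"dz": 0,"wx": 1,"wy": 0,"wz": 0},{"dx": 0,"dy": 0,"dz": 0,"wx": 1,"wy": 0,"wz": 0},{"dx": 0,"dy": 0,"dz": 0,"wx": 1,"wy": 0,"wz": 0},{"dx": 0,"dy": 0,"dz": 0,"wx": 1,"wy": 0,"wz": 0},{"dx": 0,"dy": 0,"dz": 0,"wx": 1,"wy": 0,"wz": 0},{"dx": 0,"dy": 0,"dz": 0,"wx": 1,"wy": 0,"wz": 0},{"dx": 0,"dy": 0,"dz": 0,"wx": 1,"wy": 0,"wz": 0},{"dx": 0,"dy": 0,"dz": 0,"wx": 1,"wy": 0,"wz": 0},{"dx": 0,"dy": 0,"dz": 0,"wx": 1,"wy": 0,"wz": 0},{"dx": 0,"dy": 0,"dz": 0,"wx": 1,"wy": 0,"wz": 0},{"dx": 0,"dy": 0,"dz": 0,"wx": 1,"wy": 0,"wz": 0},{"dx": 0,"dy": 0,"dz": 0,"wx": 1,"wy": 0,"wz": 0},{"dx": 0,"dy": 0,"dz": 0,"wx": 1,"wy": 0,"wz": 0},{"dx": 0,"dy": 0,"dz": 0,"wx": 1,"wy": 0,"wz": 0},{"dx": 0,"dy": 0,"dz": 0,"wx": 1,"wy": 0,"wz": 0},{"dx": 0,"dy": 0,"dz": 0,"wx": 1,"wy": 0,"wz": 0},{"dx": 0,"dy": 0,"dz": 0,"wx": 1,"wy": 0,"wz": 0},{"dx": 0,"dy": 0,"dz": 0,"wx": 1,"wy": 0,"wz": 0}]' --fingers -0.3

```text
time_s: 24.63
tcp_pos: [0.4426, -0.1297, 0.1157]
eef_rot: [17.8, 89.7, 111.3]
contact_force: [0.0, -0.2, -0.3]
gripper_width: 0.0568
```

```bash
python3 go.py .4554 .0919 .12 -174.6
cat > fit4.py <<'E'
import fit3
from fit3 import *
p=cv2.imread("pics/b3.png").astype(np.float32)
g=cv2.GaussianBlur(cv2.cvtColor(p,cv2.COLOR_BGR2GRAY),(0,0),1.0)
fit3.gm=np.minimum(np.hypot(cv2.Sobel(g,cv2.CV_32F,1,0),cv2.Sobel(g,cv2.CV_32F,0,1)),60)
q=p[125:215,170:375].astype(np.uint8)
big=cv2.resize(cv2.convertScaleAbs(q,alpha=1.8,beta=-40),None,fx=3.9,fy=3.9,interpolation=cv2.INTER_CUBIC)
cv2.imwrite("pics/fit4raw.png",big)
D={1:(.6265,.1738,-.042),2:(.6296,-.0158,.172),3:(.6264,-.1898,.04)}
for k,q in D.items():
    Mo=np.vstack([model(True)[:200],box(.026,0,.058,.042,.053)])
    for u in proj(Mo,q): cv2.circle(big,tuple(int(j) for j in (u-(170,125)+.5)*3.9),0,(0,0,255),-1)
cv2.imwrite("pics/fit4.png",big)
E
python3 fit4.py
```

```text
t 24.63 tcp [ 0.4426 -0.1297  0.1157] yawY -176.53 w 0.0568 F [ 0.  -0.2 -0.3] j6 -4.3
turn units wx,wy,wz [-0.42  0.05 -0.02]
then shift units dx,dy,dz [-0.21 -1.68 10.97]
```

View pics/fit4.png

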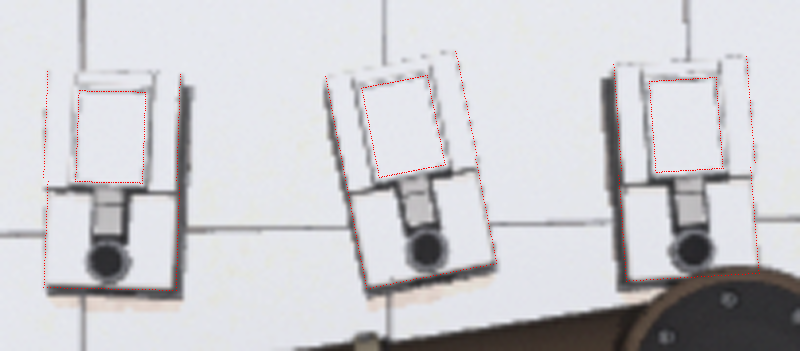

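View pics/fit4raw.png

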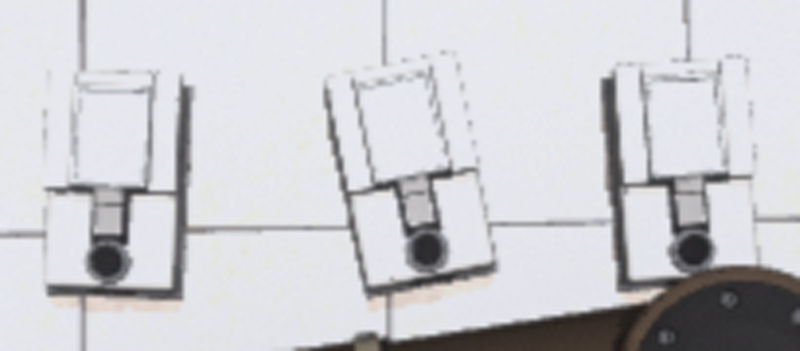

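Emit:
arm_command --plan '[{"dx": 0,"dy": 0,"dz": 0,"wx": -0.42,"wy": 0.05,"wz": 0},{"dx": 0,"dy": -0.16,"dz": 1,"wx": 0,"wy": 0,"wz": 0},{"dx": 0,"dy": -0.16,"dz": 1,"wx": 0,"wy": 0,"wz": 0},{"dx": 0,"dy": -0.16,"dz": 1,"wx": 0,"wy": 0,"wz": 0},{"dx": 0,"dy": -0.16,"dz": 1,"wx": 0,"wy": 0,"wz": 0},{"dx": 0,"dy": -0.16,"dz": 1,"wx": 0,"wy": 0,"wz": 0},{"dx": 0,"dy": -0.16,"dz": 1,"wx": 0,"wy": 0,"wz": 0},{"dx": 0,"dy": -0.16,"dz": 1,"wx": 0,"wy": 0,"wz": 0},{"dx": 0,"dy": -0.16,"dz": 1,"wx": 0,"wy": 0,"wz": 0},{"dx": 0,"dy": -0.16,"dz": 1,"wx": 0,"wy": 0,"wz": 0},{"dx": 0.4,"dy": -0.16,"dz": 0.8,"wx": 0,"wy": 0,"wz": 0},{"dx": 0.5,"dy": 0,"dz": 0,"wx": 0,"wy": 0,"wz": 0},{"dx": 0,"dy": 0,"dz": 0,"wx": 0,"wy": 0,"wz": 0},{"dx": 0,"dy": 0,"dz": 0,"wx": 0,"wy": 0,"wz": 0}]'

```text
time_s: 25.8
tcp_pos: [0.4502, 0.0775, 0.0932]
eef_rot: [113.3, 89.8, -148.1]
contact_force: [0.4, 0.1, 0.2]
gripper_width: 0.0571
```

```bash
python3 go.py .4554 .0919 .05 -174.6
```

```text
t 25.8 tcp [0.4502 0.0775 0.0932] yawY -171.35 w 0.0571 F [0.4 0.1 0.2] j6 -25.9
turn units wx,wy,wz [ 0.71 -0.02 -0.05]
then shift units dx,dy,dz [ 2.16 -0.33  0.69]
```

Emit:
arm_command --plan '[{"dx": 0,"dy": 0,"dz": 0,"wx": 0.7,"wy": 0,"wz": 0},{"dx": 0.6,"dy": -0.33,"dz": 0.4,"wx": 0,"wy": 0,"wz": 0},{"dx": 0.6,"dy": 0,"dz": 0.3,"wx": 0,"wy": 0,"wz": 0},{"dx": 0.6,"dy": 0,"dz": 0,"wx": 0,"wy": 0,"wz": 0},{"dx": 0.2,"dy": 0,"dz": 0,"wx": 0,"wy": 0,"wz": 0},{"dx": 0,"dy": 0,"dz": 0,"wx": 0,"wy": 0,"wz": 0}]'

```text
time_s: 26.3
tcp_pos: [0.4563, 0.0904, 0.0541]
eef_rot: [137.2, 89.9, -126.9]
contact_force: [-0.3, -0.1, -0.3]
gripper_width: 0.0569
```

```bash
python3 go.py .4554 .0919 .022 -174.6;python3 - <<'E'
from h import *
snap("side","c1s",(200,140,340,245),5)
E
```

```text
t 26.3 tcp [0.4563 0.0904 0.0541] yawY -174.15 w 0.0569 F [-0.3 -0.1 -0.3] j6 -29.8
turn units wx,wy,wz [ 0.1  -0.02 -0.02]
then shift units dx,dy,dz [1.6  0.04 0.08]
```

View pics/c1s.png

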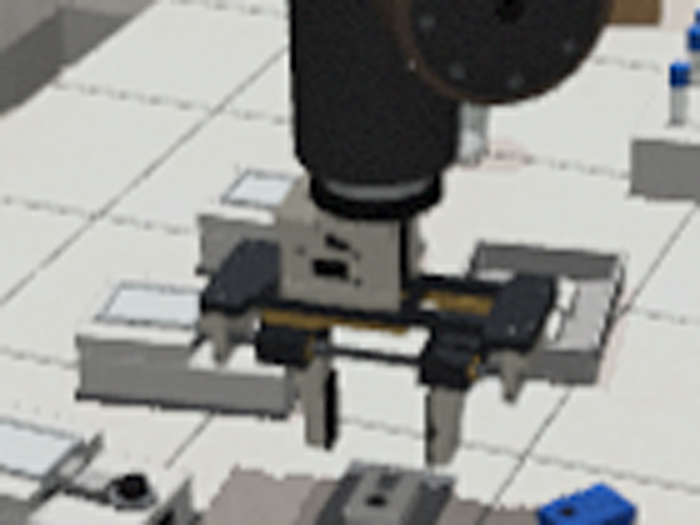

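Emit:
arm_command --plan '[{"dx": 0.5,"dy": 0.04,"dz": 0.08,"wx": 0.1,"wy": 0,"wz": 0},{"dx": 0.6,"dy": 0,"dz": 0,"wx": 0,"wy": 0,"wz": 0},{"dx": 0.4,"dy": 0,"dz": 0,"wx": 0,"wy": 0,"wz": 0},{"dx": 0,"dy": 0,"dz": 0,"wx": 0,"wy": 0,"wz": 0},{"dx": 0,"dy": 0,"dz": 0,"wx": 0,"wy": 0,"wz": 0}]'

```text
time_s: 26.77
tcp_pos: [0.4574, 0.0916, 0.0271]
eef_rot: [-87.3, 89.8, 8.1]
contact_force: [0.2, 0.1, 1.0]
gripper_width: 0.0564
```

```bash
python3 go.py .4554 .0919 .022 -174.6
```

```text
t 26.77 tcp [0.4574 0.0916 0.0271] yawY -174.53 w 0.0564 F [0.2 0.1 1. ] j6 -30.3
turn units wx,wy,wz [0.02 0.   0.04]
then shift units dx,dy,dz [0.25 0.1  0.02]
```

Emit:
arm_command --plan '[{"dx": 0.2,"dy": 0.1,"dz": 0,"wx": 0,"wy": 0,"wz": 0},{"dx": 0.05,"dy": 0,"dz": 0,"wx": 0,"wy": 0,"wz": 0},{"dx": 0,"dy": 0,"dz": 0,"wx": 0,"wy": 0,"wz": 0}]'

```text
time_s: 27.02
tcp_pos: [0.4561, 0.0916, 0.0231]
eef_rot: [-79.0, 89.7, 16.5]
contact_force: [0.2, -0.6, 0.5]
gripper_width: 0.0568
```

Emit:
arm_command --plan '[{"dx": 0,"dy": 0,"dz": 0,"wx": 0,"wy": 0,"wz": 0},{"dx": 0,"dy": 0,"dz": 0,"wx": 0,"wy": 0,"wz": 0},{"dx": 0,"dy": 0,"dz": 0,"wx": 0,"wy": 0,"wz": 0},{"dx": 0,"dy": 0,"dz": 0,"wx": 0,"wy": 0,"wz": 0},{"dx": 0,"dy": 0,"dz": 0,"wx": 0,"wy": 0,"wz": 0},{"dx": 0,"dy": 0,"dz": 0,"wx": 0,"wy": 0,"wz": 0}]' --fingers 1 --force 30

```text
time_s: 27.52
tcp_pos: [0.4565, 0.092, 0.0241]
eef_rot: [-75.2, 89.6, 20.3]
contact_force: [0.0, 0.0, 1.3]
gripper_width: 0.0337
```

```bash
python3 go.py .4554 .0919 .022 -174.6
```

```text
t 27.52 tcp [0.4565 0.092  0.0241] yawY -174.48 w 0.0337 F [0.  0.  1.3] j6 -30.4
turn units wx,wy,wz [0.03 0.02 0.08]
then shift units dx,dy,dz [ 0.1   0.06 -0.  ]
```

Emit:
arm_command --plan '[{"dx": -0.6,"dy": 0,"dz": 0,"wx": 0,"wy": 0,"wz": 0},{"dx": -1,"dy": 0,"dz": 0,"wx": 0,"wy": 0,"wz": 0},{"dx": -1,"dy": 0,"dz": 0,"wx": 0,"wy": 0,"wz": 0},{"dx": -1,"dy": 0,"dz": 0,"wx": 0,"wy": 0,"wz": 0},{"dx": -1,"dy": 0,"dz": 0,"wx": 0,"wy": 0,"wz": 0},{"dx": -0.5,"dy": 0,"dz": 0,"wx": 0,"wy": 0,"wz": 0},{"dx": 0,"dy": 0,"dz": 0,"wx": -0.8,"wy": 0,"wz": 0},{"dx": 0,"dy": 0,"dz": 0,"wx": -0.8,"wy": 0,"wz": 0},{"dx": 0,"dy": 0,"dz": 0,"wx": -0.8,"wy": 0,"wz": 0},{"dx": 0,"dy": 0,"dz": 0,"wx": -0.8,"wy": 0,"wz": 0},{"dx": 0,"dy": 0,"dz": 0,"wx": -0.8,"wy": 0,"wz": 0},{"dx": 0,"dy": 0,"dz": 0,"wx": -0.8,"wy": 0,"wz": 0},{"dx": 0,"dy": 0,"dz": 0,"wx": -0.8,"wy": 0,"wz": 0},{"dx": 0,"dy": 0,"dz": 0,"wx": -0.8,"wy": 0,"wz": 0}]'

```text
time_s: 28.68
tcp_pos: [0.4545, 0.091, 0.1313]
eef_rot: [-104.2, 89.7, 21.8]
contact_force: [-0.4, -0.3, -0.2]
gripper_width: 0.0334
```

```bash
python3 go.py .6552 -.0113 .12 -80.2;python3 - <<'E'
from h import *
snap("side","c2s",(200,120,370,260),4.5)
E
```

```text
t 28.68 tcp [0.4545 0.091  0.1313] yawY -143.95 w 0.0334 F [-0.4 -0.3 -0.2] j6 0.2
turn units wx,wy,wz [-13.91  -0.05   0.05]
then shift units dx,dy,dz [ 0.57  6.75 -9.02]
```

View pics/c2s.png

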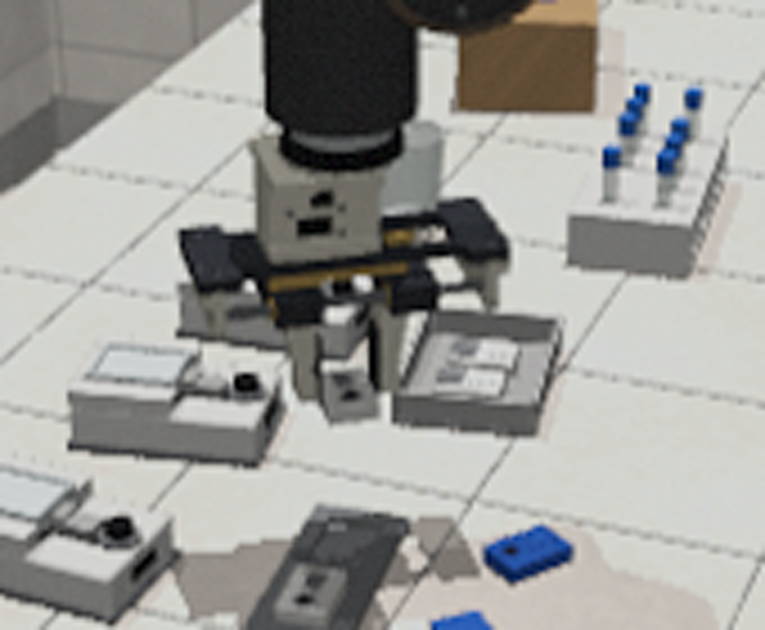

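Held level. Turn the rest, then travel.

Emit:
arm_command --plan '[{"dx": 0,"dy": 0,"dz": 0,"wx": -0.85,"wy": 0,"wz": 0},{"dx": 0,"dy": 0,"dz": 0,"wx": -0.85,"wy": 0,"wz": 0},{"dx": 0,"dy": 0,"dz": 0,"wx": -0.85,"wy": 0,"wz": 0},{"dx": 0,"dy": 0,"dz": 0,"wx": -0.85,"wy": 0,"wz": 0},{"dx": 0,"dy": 0,"dz": 0,"wx": -0.85,"wy": 0,"wz": 0},{"dx": 0,"dy": 0,"dz": 0,"wx": -0.85,"wy": 0,"wz": 0},{"dx": 0,"dy": 0,"dz": 0,"wx": -0.85,"wy": 0,"wz": 0},{"dx": 0,"dy": 0,"dz": 0,"wx": -0.85,"wy": 0,"wz": 0},{"dx": 0,"dy": 0,"dz": 0,"wx": -0.85,"wy": 0,"wz": 0},{"dx": 0,"dy": 0,"dz": 0,"wx": -0.85,"wy": 0,"wz": 0},{"dx": 0,"dy": 0,"dz": 0,"wx": -0.85,"wy": 0,"wz": 0},{"dx": 0,"dy": 0,"dz": 0,"wx": -0.85,"wy": 0,"wz": 0},{"dx": 0,"dy": 0,"dz": 0,"wx": -0.85,"wy": 0,"wz": 0},{"dx": 0,"dy": 0,"dz": 0,"wx": -0.85,"wy": 0,"wz": 0},{"dx": 0,"dy": 0,"dz": 0,"wx": -0.85,"wy": 0,"wz": 0},{"dx": 0,"dy": 0,"dz": 0,"wx": -0.6,"wy": 0,"wz": 0},{"dx": 0,"dy": 0,"dz": 0,"wx": 0,"wy": 0,"wz": 0}]'

```text
time_s: 30.15
tcp_pos: [0.4523, 0.0899, 0.1301]
eef_rot: [-157.3, 89.9, 31.6]
contact_force: [-0.2, 1.0, 0.1]
gripper_width: 0.0332
```

```bash
python3 go.py .6552 -.0113 .12 -80.2
```

```text
t 30.15 tcp [0.4523 0.0899 0.1301] yawY -81.1 w 0.0332 F [-0.2  1.   0.1] j6 63.1
turn units wx,wy,wz [-0.2  -0.02  0.01]
then shift units dx,dy,dz [ 0.51  6.72 -9.14]
```

Emit:
arm_command --plan '[{"dx": 0,"dy": 0.67,"dz": -0.91,"wx": -0.2,"wy": 0,"wz": 0},{"dx": 0,"dy": 0.67,"dz": -0.91,"wx": 0,"wy": 0,"wz": 0},{"dx": 0,"dy": 0.67,"dz": -0.91,"wx": 0,"wy": 0,"wz": 0},{"dx": 0,"dy": 0.67,"dz": -0.91,"wx": 0,"wy": 0,"wz": 0},{"dx": 0,"dy": 0.67,"dz": -0.91,"wx": 0,"wy": 0,"wz": 0},{"dx": 0,"dy": 0.67,"dz": -0.91,"wx": 0,"wy": 0,"wz": 0},{"dx": 0,"dy": 0.67,"dz": -0.91,"wx": 0,"wy": 0,"wz": 0},{"dx": 0,"dy": 0.67,"dz": -0.91,"wx": 0,"wy": 0,"wz": 0},{"dx": 0,"dy": 0.67,"dz": -0.91,"wx": 0,"wy": 0,"wz": 0},{"dx": 0,"dy": 0.5,"dz": -0.6,"wx": 0,"wy": 0,"wz": 0},{"dx": 0,"dy": 0,"dz": 0,"wx": 0,"wy": 0,"wz": 0},{"dx": 0,"dy": 0,"dz": 0,"wx": 0,"wy": 0,"wz": 0}]'

```text
time_s: 31.15
tcp_pos: [0.6543, -0.0174, 0.1275]
eef_rot: [-35.1, 89.9, 152.7]
contact_force: [-0.8, -0.7, -0.9]
gripper_width: 0.0334
```

```bash
python3 go.py .6552 -.0113 .09 -80.2
```

```text
t 31.15 tcp [ 0.6543 -0.0174  0.1275] yawY -82.18 w 0.0334 F [-0.8 -0.7 -0.9] j6 82.4
turn units wx,wy,wz [-0.43  0.02  0.01]
then shift units dx,dy,dz [ 1.88 -0.29 -0.1 ]
```

Emit:
arm_command --plan '[{"dx": 0.5,"dy": -0.25,"dz": -0.1,"wx": -0.42,"wy": 0,"wz": 0},{"dx": 0.6,"dy": 0,"dz": 0,"wx": 0,"wy": 0,"wz": 0},{"dx": 0.5,"dy": 0,"dz": 0,"wx": 0,"wy": 0,"wz": 0},{"dx": 0.1,"dy": 0,"dz": 0,"wx": 0,"wy": 0,"wz": 0},{"dx": 0,"dy": 0,"dz": 0,"wx": 0,"wy": 0,"wz": 0},{"dx": 0,"dy": 0,"dz": 0,"wx": 0,"wy": 0,"wz": 0}]'

```text
time_s: 31.65
tcp_pos: [0.652, -0.0099, 0.0884]
eef_rot: [-16.9, 89.7, 172.9]
contact_force: [0.9, -0.0, -1.1]
gripper_width: 0.0336
```

```bash
python3 go.py .6552 -.0113 .0715 -80.2;python3 - <<'E'
from h import *
snap("side","c3s",(170,140,310,245),5)
E
```

```text
t 31.65 tcp [ 0.652  -0.0099  0.0884] yawY -80.19 w 0.0336 F [ 0.9 -0.  -1.1] j6 83.7
turn units wx,wy,wz [0.   0.06 0.02]
then shift units dx,dy,dz [ 0.84  0.1  -0.14]
```

View pics/c3s.png

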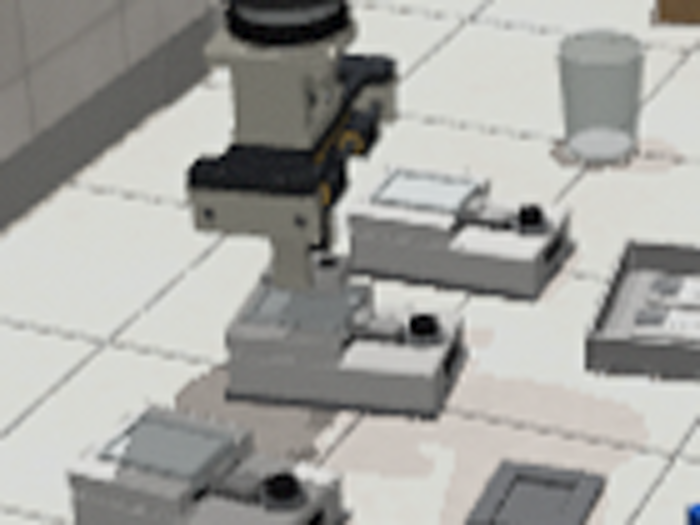

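Emit:
arm_command --plan '[{"dx": 0.3,"dy": 0.05,"dz": -0.15,"wx": 0,"wy": 0.06,"wz": 0},{"dx": 0.3,"dy": 0,"dz": 0,"wx": 0,"wy": 0,"wz": 0},{"dx": 0.15,"dy": 0,"dz": 0,"wx": 0,"wy": 0,"wz": 0},{"dx": 0,"dy": 0,"dz": 0,"wx": 0,"wy": 0,"wz": 0},{"dx": 0,"dy": 0,"dz": 0,"wx": 0,"wy": 0,"wz": 0}]'

```text
time_s: 32.12
tcp_pos: [0.6563, -0.0101, 0.0734]
eef_rot: [-151.9, 89.8, 37.9]
contact_force: [0.3, 0.0, -0.3]
gripper_width: 0.0331
```

```bash
python3 go.py .6552 -.0108 .0705 -80.2
```

```text
t 32.12 tcp [ 0.6563 -0.0101  0.0734] yawY -80.18 w 0.0331 F [ 0.3  0.  -0.3] j6 83.8
turn units wx,wy,wz [ 0.   -0.04  0.02]
then shift units dx,dy,dz [0.14 0.02 0.06]
```

Lower a bit more and release, opening modestly, then rise.

Emit:
arm_command --plan '[{"dx": 0.12,"dy": 0,"dz": 0.05,"wx": 0,"wy": 0,"wz": 0},{"dx": 0.05,"dy": 0,"dz": 0,"wx": 0,"wy": 0,"wz": 0},{"dx": 0,"dy": 0,"dz": 0,"wx": 0,"wy": 0,"wz": 0}]'

```text
time_s: 32.37
tcp_pos: [0.6554, -0.0103, 0.0701]
eef_rot: [-154.4, 89.8, 35.4]
contact_force: [-0.7, 1.1, 0.7]
gripper_width: 0.0332
```

Emit:
arm_command --plan '[{"dx": 0,"dy": 0,"dz": 0,"wx": 0,"wy": 0,"wz": 0},{"dx": 0,"dy": 0,"dz": 0,"wx": 0,"wy": 0,"wz": 0},{"dx": 0,"dy": 0,"dz": 0,"wx": 0,"wy": 0,"wz": 0},{"dx": 0,"dy": 0,"dz": 0,"wx": 0,"wy": 0,"wz": 0},{"dx": -0.4,"dy": 0,"dz": 0,"wx": 0,"wy": 0,"wz": 0},{"dx": -0.6,"dy": 0,"dz": 0,"wx": 0,"wy": 0,"wz": 0},{"dx": -0.3,"dy": 0,"dz": 0,"wx": 0,"wy": 0,"wz": 0},{"dx": 0,"dy": 0,"dz": 0,"wx": 0,"wy": 0,"wz": 0}]' --fingers -0.1

```text
time_s: 33.03
tcp_pos: [0.6559, -0.0105, 0.0994]
eef_rot: [-164.4, 89.7, 25.4]
contact_force: [1.2, 0.5, -1.0]
gripper_width: 0.0479
```

```bash
python3 go.py .6552 -.0108 .0705 -80.2;python3 - <<'E'
from h import *
snap("side","c4s",(170,160,310,265),5)
E
```

```text
t 33.03 tcp [ 0.6559 -0.0105  0.0994] yawY -80.17 w 0.0479 F [ 1.2  0.5 -1. ] j6 83.8
turn units wx,wy,wz [ 0.01 -0.06  0.02]
then shift units dx,dy,dz [1.45 0.01 0.04]
```

View pics/c4s.png

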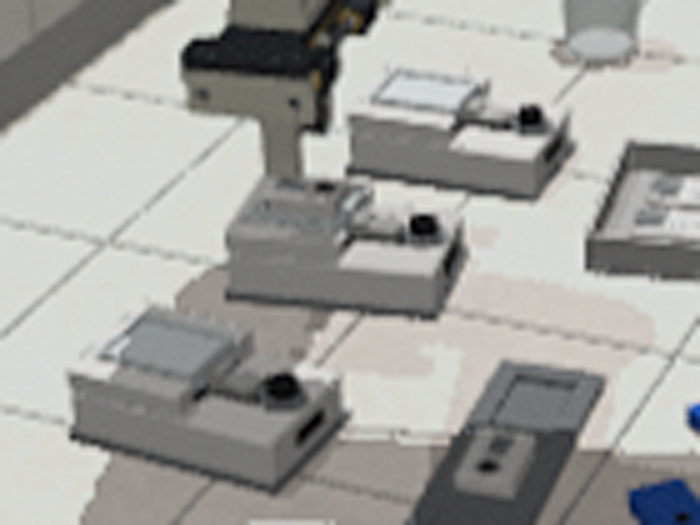

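Emit:
arm_command --plan '[{"dx": 0,"dy": 0,"dz": 0,"wx": 0,"wy": 0,"wz": 0},{"dx": 0,"dy": 0,"dz": 0,"wx": 0,"wy": 0,"wz": 0},{"dx": 0,"dy": 0,"dz": 0,"wx": 0,"wy": 0,"wz": 0},{"dx": 0,"dy": 0,"dz": 0,"wx": 0,"wy": 0,"wz": 0},{"dx": 0.3,"dy": 0,"dz": 0,"wx": 0,"wy": 0,"wz": 0},{"dx": 0.4,"dy": 0,"dz": 0,"wx": 0,"wy": 0,"wz": 0},{"dx": 0.3,"dy": 0,"dz": 0,"wx": 0,"wy": 0,"wz": 0},{"dx": 0.15,"dy": 0,"dz": 0,"wx": 0,"wy": 0,"wz": 0},{"dx": 0,"dy": 0,"dz": 0,"wx": 0,"wy": 0,"wz": 0}]' --fingers 1

```text
time_s: 33.83
tcp_pos: [0.656, -0.0107, 0.0736]
eef_rot: [-169.4, 89.7, 20.4]
contact_force: [-0.3, -0.0, 7.2]
gripper_width: 0.0005
```

```bash
python3 go.py .6552 -.0108 .061 -80.2
```

```text
t 33.83 tcp [ 0.656  -0.0107  0.0736] yawY -80.16 w 0.0005 F [-0.3 -0.   7.2] j6 83.8
turn units wx,wy,wz [ 0.01 -0.06  0.01]
then shift units dx,dy,dz [ 0.63 -0.    0.04]
```

Contact at the expected height. Press to the bottom and hold.

Emit:
arm_command --plan '[{"dx": 0.12,"dy": 0,"dz": 0,"wx": 0,"wy": 0,"wz": 0},{"dx": 0.12,"dy": 0,"dz": 0,"wx": 0,"wy": 0,"wz": 0},{"dx": 0.12,"dy": 0,"dz": 0,"wx": 0,"wy": 0,"wz": 0},{"dx": 0.12,"dy": 0,"dz": 0,"wx": 0,"wy": 0,"wz": 0},{"dx": 0.12,"dy": 0,"dz": 0,"wx": 0,"wy": 0,"wz": 0},{"dx": 0.12,"dy": 0,"dz": 0,"wx": 0,"wy": 0,"wz": 0},{"dx": 0.12,"dy": 0,"dz": 0,"wx": 0,"wy": 0,"wz": 0},{"dx": 0.12,"dy": 0,"dz": 0,"wx": 0,"wy": 0,"wz": 0},{"dx": 0.12,"dy": 0,"dz": 0,"wx": 0,"wy": 0,"wz": 0},{"dx": 0.12,"dy": 0,"dz": 0,"wx": 0,"wy": 0,"wz": 0}]'

```text
time_s: 34.67
tcp_pos: [0.6562, -0.0108, 0.0612]
eef_rot: [152.2, 89.6, -17.6]
contact_force: [-8.5, 1.3, 20.2]
gripper_width: 0.0002
```

```bash
python3 go.py .6552 -.0108 .061 -80.2
```

```text
t 34.67 tcp [ 0.6562 -0.0108  0.0612] yawY -79.83 w 0.0002 F [-8.5  1.3 20.2] j6 83.8
turn units wx,wy,wz [ 0.08 -0.08 -0.04]
then shift units dx,dy,dz [ 0.01 -0.01  0.05]
```

Emit:
arm_command --plan '[{"dx": 0.11,"dy": 0,"dz": 0,"wx": 0,"wy": 0,"wz": 0},{"dx": 0.11,"dy": 0,"dz": 0,"wx": 0,"wy": 0,"wz": 0},{"dx": 0.11,"dy": 0,"dz": 0,"wx": 0,"wy": 0,"wz": 0},{"dx": 0.11,"dy": 0,"dz": 0,"wx": 0,"wy": 0,"wz": 0},{"dx": 0.11,"dy": 0,"dz": 0,"wx": 0,"wy": 0,"wz": 0},{"dx": 0.11,"dy": 0,"dz": 0,"wx": 0,"wy": 0,"wz": 0},{"dx": 0.11,"dy": 0,"dz": 0,"wx": 0,"wy": 0,"wz": 0},{"dx": 0.11,"dy": 0,"dz": 0,"wx": 0,"wy": 0,"wz": 0},{"dx": 0.11,"dy": 0,"dz": 0,"wx": 0,"wy": 0,"wz": 0},{"dx": 0.11,"dy": 0,"dz": 0,"wx": 0,"wy": 0,"wz": 0},{"dx": 0.11,"dy": 0,"dz": 0,"wx": 0,"wy": 0,"wz": 0},{"dx": 0.11,"dy": 0,"dz": 0,"wx": 0,"wy": 0,"wz": 0},{"dx": 0.11,"dy": 0,"dz": 0,"wx": 0,"wy": 0,"wz": 0},{"dx": 0.11,"dy": 0,"dz": 0,"wx": 0,"wy": 0,"wz": 0},{"dx": 0.11,"dy": 0,"dz": 0,"wx": 0,"wy": 0,"wz": 0},{"dx": 0.11,"dy": 0,"dz": 0,"wx": 0,"wy": 0,"wz": 0}]'

```text
time_s: 36.0
tcp_pos: [0.6561, -0.0107, 0.0612]
eef_rot: [145.6, 88.8, -23.6]
contact_force: [-8.3, 1.9, 19.6]
gripper_width: 0.0006
```

Emit:
arm_command --plan '[{"dx": -0.2,"dy": 0,"dz": 0,"wx": 0,"wy": 0,"wz": 0},{"dx": -0.5,"dy": 0,"dz": 0,"wx": 0,"wy": 0,"wz": 0},{"dx": -1,"dy": 0,"dz": 0,"wx": 0,"wy": 0,"wz": 0},{"dx": -1,"dy": 0,"dz": 0,"wx": 0,"wy": 0,"wz": 0},{"dx": -0.5,"dy": 0,"dz": 0,"wx": 0,"wy": 0,"wz": 0}]'

```text
time_s: 36.42
tcp_pos: [0.6529, -0.0104, 0.1254]
eef_rot: [132.5, 89.1, -36.6]
contact_force: [0.1, -0.3, 0.7]
gripper_width: 0.0003
```

```bash
python3 go.py .4498 .162 .12 -174.6;python3 - <<'E'
from h import *
snap("side","c5s",(170,160,310,265),5)
E
```

```text
t 36.42 tcp [ 0.6529 -0.0104  0.1254] yawY -79.12 w 0.0003 F [ 0.1 -0.3  0.7] j6 83.8
turn units wx,wy,wz [20.83 -0.22  0.  ]
then shift units dx,dy,dz [0.27 9.3  9.54]
```

View pics/c5s.png

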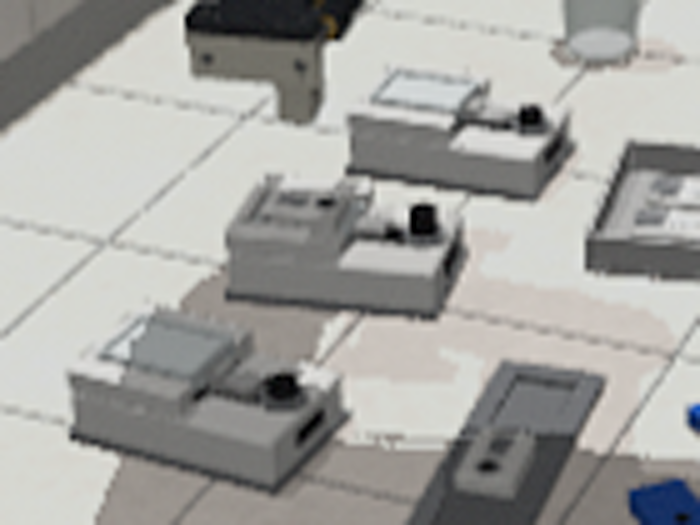

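Emit:
arm_command --plan '[{"dx": 0,"dy": 0,"dz": 0,"wx": 1,"wy": -0.2,"wz": 0},{"dx": 0,"dy": 0,"dz": 0,"wx": 1,"wy": 0,"wz": 0},{"dx": 0,"dy": 0,"dz": 0,"wx": 1,"wy": 0,"wz": 0},{"dx": 0,"dy": 0,"dz": 0,"wx": 1,"wy": 0,"wz": 0},{"dx": 0,"dy": 0,"dz": 0,"wx": 1,"wy": 0,"wz": 0},{"dx": 0,"dy": 0,"dz": 0,"wx": 1,"wy": 0,"wz": 0},{"dx": 0,"dy": 0,"dz": 0,"wx": 1,"wy": 0,"wz": 0},{"dx": 0,"dy": 0,"dz": 0,"wx": 1,"wy": 0,"wz": 0},{"dx": 0,"dy": 0,"dz": 0,"wx": 1,"wy": 0,"wz": 0},{"dx": 0,"dy": 0,"dz": 0,"wx": 1,"wy": 0,"wz": 0},{"dx": 0,"dy": 0,"dz": 0,"wx": 1,"wy": 0,"wz": 0},{"dx": 0,"dy": 0,"dz": 0,"wx": 1,"wy": 0,"wz": 0},{"dx": 0,"dy": 0,"dz": 0,"wx": 1,"wy": 0,"wz": 0},{"dx": 0,"dy": 0,"dz": 0,"wx": 1,"wy": 0,"wz": 0},{"dx": 0,"dy": 0,"dz": 0,"wx": 1,"wy": 0,"wz": 0},{"dx": 0,"dy": 0,"dz": 0,"wx": 1,"wy": 0,"wz": 0},{"dx": 0,"dy": 0,"dz": 0,"wx": 1,"wy": 0,"wz": 0},{"dx": 0,"dy": 0,"dz": 0,"wx": 1,"wy": 0,"wz": 0},{"dx": 0,"dy": 0,"dz": 0,"wx": 1,"wy": 0,"wz": 0},{"dx": 0,"dy": 0,"dz": 0,"wx": 0.8,"wy": 0,"wz": 0}]' --fingers -0.3

```text
time_s: 38.13
tcp_pos: [0.6491, -0.0104, 0.1148]
eef_rot: [120.2, 88.9, -144.3]
contact_force: [0.1, 0.1, 0.3]
gripper_width: 0.0571
```

```bash
python3 go.py .4498 .162 .12 -174.6
```

```text
t 38.13 tcp [ 0.6491 -0.0104  0.1148] yawY -174.51 w 0.0571 F [0.1 0.1 0.3] j6 -11.2
turn units wx,wy,wz [ 0.02 -0.12 -0.2 ]
then shift units dx,dy,dz [-0.26  9.11  9.52]
```

Emit:
arm_command --plan '[{"dx": 0,"dy": 0.9,"dz": 0.95,"wx": 0,"wy": -0.12,"wz": -0.2},{"dx": 0,"dy": 0.9,"dz": 0.95,"wx": 0,"wy": 0,"wz": 0},{"dx": 0,"dy": 0.9,"dz": 0.95,"wx": 0,"wy": 0,"wz": 0},{"dx": 0,"dy": 0.9,"dz": 0.95,"wx": 0,"wy": 0,"wz": 0},{"dx": 0,"dy": 0.9,"dz": 0.95,"wx": 0,"wy": 0,"wz": 0},{"dx": 0,"dy": 0.9,"dz": 0.95,"wx": 0,"wy": 0,"wz": 0},{"dx": 0,"dy": 0.9,"dz": 0.95,"wx": 0,"wy": 0,"wz": 0},{"dx": 0,"dy": 0.9,"dz": 0.95,"wx": 0,"wy": 0,"wz": 0},{"dx": 0,"dy": 0.9,"dz": 0.95,"wx": 0,"wy": 0,"wz": 0},{"dx": 0,"dy": 0.6,"dz": 0.6,"wx": 0,"wy": 0,"wz": 0},{"dx": 0,"dy": 0,"dz": 0,"wx": 0,"wy": 0,"wz": 0},{"dx": 0,"dy": 0,"dz": 0,"wx": 0,"wy": 0,"wz": 0}]'

```text
time_s: 39.13
tcp_pos: [0.4486, 0.1602, 0.1072]
eef_rot: [97.2, 89.6, -167.9]
contact_force: [0.9, 0.6, 1.2]
gripper_width: 0.0572
```

```bash
python3 go.py .4498 .162 .05 -174.6
```

```text
t 39.13 tcp [0.4486 0.1602 0.1072] yawY -175.1 w 0.0572 F [0.9 0.6 1.2] j6 -38.1
turn units wx,wy,wz [-0.11 -0.01 -0.1 ]
then shift units dx,dy,dz [ 2.86 -0.07  0.08]
```

Emit:
arm_command --plan '[{"dx": 0.6,"dy": -0.07,"dz": 0.08,"wx": -0.11,"wy": 0,"wz": -0.1},{"dx": 0.9,"dy": 0,"dz": 0,"wx": 0,"wy": 0,"wz": 0},{"dx": 0.9,"dy": 0,"dz": 0,"wx": 0,"wy": 0,"wz": 0},{"dx": 0.4,"dy": 0,"dz": 0,"wx": 0,"wy": 0,"wz": 0},{"dx": 0,"dy": 0,"dz": 0,"wx": 0,"wy": 0,"wz": 0},{"dx": 0,"dy": 0,"dz": 0,"wx": 0,"wy": 0,"wz": 0}]'

```text
time_s: 39.63
tcp_pos: [0.4527, 0.1612, 0.0494]
eef_rot: [-95.5, 89.9, -0.1]
contact_force: [-0.6, -0.9, -0.8]
gripper_width: 0.0573
```

```bash
python3 go.py .4498 .162 .022 -174.6;python3 - <<'E'
from h import *
snap("side","d1s",(180,170,340,290),4.5)
E
```

```text
t 39.63 tcp [0.4527 0.1612 0.0494] yawY -174.62 w 0.0573 F [-0.6 -0.9 -0.8] j6 -38.0
turn units wx,wy,wz [-0.01 -0.    0.03]
then shift units dx,dy,dz [1.37 0.14 0.05]
```

View pics/d1s.png

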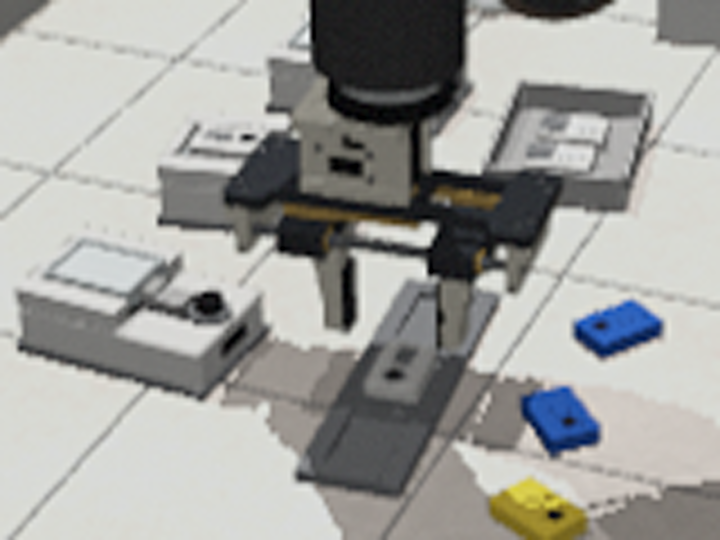

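Emit:
arm_command --plan '[{"dx": 0.5,"dy": 0.13,"dz": 0.05,"wx": 0,"wy": 0,"wz": 0},{"dx": 0.5,"dy": 0,"dz": 0,"wx": 0,"wy": 0,"wz": 0},{"dx": 0.25,"dy": 0,"dz": 0,"wx": 0,"wy": 0,"wz": 0},{"dx": 0,"dy": 0,"dz": 0,"wx": 0,"wy": 0,"wz": 0},{"dx": 0,"dy": 0,"dz": 0,"wx": 0,"wy": 0,"wz": 0}]'

```text
time_s: 40.1
tcp_pos: [0.4533, 0.1632, 0.0275]
eef_rot: [-68.3, 89.5, 27.0]
contact_force: [-0.5, -0.1, -0.4]
gripper_width: 0.0569
```

```bash
python3 go.py .4498 .162 .022 -174.6
```

```text
t 40.1 tcp [0.4533 0.1632 0.0275] yawY -174.68 w 0.0569 F [-0.5 -0.1 -0.4] j6 -38.3
turn units wx,wy,wz [-0.02  0.04  0.1 ]
then shift units dx,dy,dz [ 0.28  0.18 -0.04]
```

Emit:
arm_command --plan '[{"dx": 0.22,"dy": 0.17,"dz": -0.04,"wx": 0,"wy": 0.04,"wz": 0.1},{"dx": 0.05,"dy": 0,"dz": 0,"wx": 0,"wy": 0,"wz": 0},{"dx": 0,"dy": 0,"dz": 0,"wx": 0,"wy": 0,"wz": 0}]'

```text
time_s: 40.35
tcp_pos: [0.4507, 0.1626, 0.0233]
eef_rot: [-49.7, 89.9, 45.6]
contact_force: [-0.1, 0.0, 1.1]
gripper_width: 0.0572
```

Emit:
arm_command --plan '[{"dx": 0,"dy": 0,"dz": 0,"wx": 0,"wy": 0,"wz": 0},{"dx": 0,"dy": 0,"dz": 0,"wx": 0,"wy": 0,"wz": 0},{"dx": 0,"dy": 0,"dz": 0,"wx": 0,"wy": 0,"wz": 0},{"dx": 0,"dy": 0,"dz": 0,"wx": 0,"wy": 0,"wz": 0},{"dx": 0,"dy": 0,"dz": 0,"wx": 0,"wy": 0,"wz": 0},{"dx": 0,"dy": 0,"dz": 0,"wx": 0,"wy": 0,"wz": 0}]' --fingers 1 --force 30

```text
time_s: 40.85
tcp_pos: [0.4509, 0.1629, 0.0239]
eef_rot: [-51.0, 89.8, 44.4]
contact_force: [0.2, -0.6, 0.3]
gripper_width: 0.0334
```

```bash
python3 go.py .6525 .1725 .12 -92.4
```

```text
t 40.85 tcp [0.4509 0.1629 0.0239] yawY -174.66 w 0.0334 F [ 0.2 -0.6  0.3] j6 -38.1
turn units wx,wy,wz [-17.95  -0.     0.04]
then shift units dx,dy,dz [ -4.8   -0.9  -10.05]
```

Emit:
arm_command --plan '[{"dx": -0.6,"dy": 0,"dz": 0,"wx": 0,"wy": 0,"wz": 0},{"dx": -1,"dy": 0,"dz": 0,"wx": 0,"wy": 0,"wz": 0},{"dx": -1,"dy": 0,"dz": 0,"wx": 0,"wy": 0,"wz": 0},{"dx": -1,"dy": 0,"dz": 0,"wx": 0,"wy": 0,"wz": 0},{"dx": -1,"dy": 0,"dz": 0,"wx": 0,"wy": 0,"wz": 0},{"dx": -0.5,"dy": 0,"dz": 0,"wx": 0,"wy": 0,"wz": 0},{"dx": 0,"dy": 0,"dz": 0,"wx": -0.85,"wy": 0,"wz": 0},{"dx": 0,"dy": 0,"dz": 0,"wx": -0.85,"wy": 0,"wz": 0},{"dx": 0,"dy": 0,"dz": 0,"wx": -0.85,"wy": 0,"wz": 0},{"dx": 0,"dy": 0,"dz": 0,"wx": -0.85,"wy": 0,"wz": 0},{"dx": 0,"dy": 0,"dz": 0,"wx": -0.85,"wy": 0,"wz": 0},{"dx": 0,"dy": 0,"dz": 0,"wx": -0.85,"wy": 0,"wz": 0},{"dx": 0,"dy": 0,"dz": 0,"wx": -0.85,"wy": 0,"wz": 0},{"dx": 0,"dy": 0,"dz": 0,"wx": -0.85,"wy": 0,"wz": 0},{"dx": 0,"dy": 0,"dz": 0,"wx": -0.85,"wy": 0,"wz": 0},{"dx": 0,"dy": 0,"dz": 0,"wx": -0.85,"wy": 0,"wz": 0},{"dx": 0,"dy": 0,"dz": 0,"wx": -0.85,"wy": 0,"wz": 0},{"dx": 0,"dy": 0,"dz": 0,"wx": -0.85,"wy": 0,"wz": 0},{"dx": 0,"dy": 0,"dz": 0,"wx": -0.85,"wy": 0,"wz": 0},{"dx": 0,"dy": 0,"dz": 0,"wx": -0.85,"wy": 0,"wz": 0}]'

```text
time_s: 42.52
tcp_pos: [0.4487, 0.1612, 0.1309]
eef_rot: [-68.3, 89.9, 84.1]
contact_force: [-0.8, 0.1, -0.1]
gripper_width: 0.0333
```

```bash
python3 go.py .6525 .1725 .12 -92.4; python3 - <<'E'
from h import *
snap("side","d2s",(180,150,340,270),4.5)
E
```

```text
t 42.52 tcp [0.4487 0.1612 0.1309] yawY -117.64 w 0.0333 F [-0.8  0.1 -0.1] j6 19.0
turn units wx,wy,wz [-5.51  0.    0.02]
then shift units dx,dy,dz [  0.55  -0.99 -10.16]
```

View pics/d2s.png

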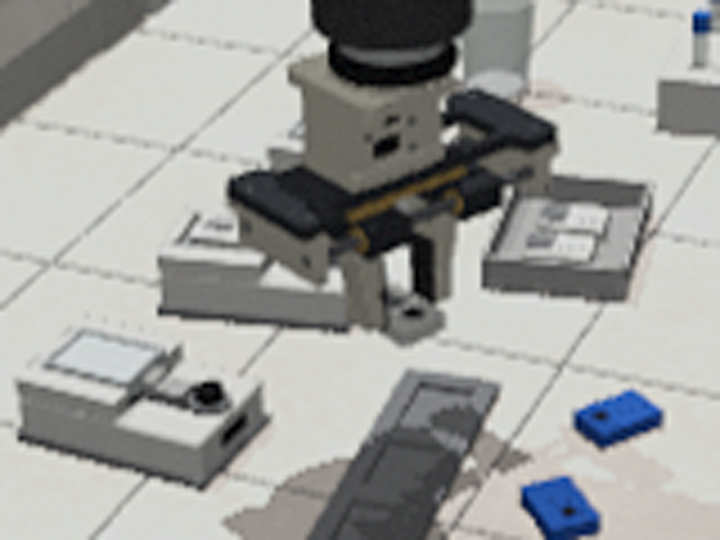

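Emit:
arm_command --plan '[{"dx": 0,"dy": 0,"dz": 0,"wx": -0.9,"wy": 0,"wz": 0},{"dx": 0,"dy": 0,"dz": 0,"wx": -0.9,"wy": 0,"wz": 0},{"dx": 0,"dy": 0,"dz": 0,"wx": -0.9,"wy": 0,"wz": 0},{"dx": 0,"dy": 0,"dz": 0,"wx": -0.9,"wy": 0,"wz": 0},{"dx": 0,"dy": 0,"dz": 0,"wx": -0.9,"wy": 0,"wz": 0},{"dx": 0,"dy": 0,"dz": 0,"wx": -0.6,"wy": 0,"wz": 0},{"dx": 0,"dy": -0.1,"dz": -1,"wx": 0,"wy": 0,"wz": 0},{"dx": 0,"dy": -0.1,"dz": -1,"wx": 0,"wy": 0,"wz": 0},{"dx": 0,"dy": -0.1,"dz": -1,"wx": 0,"wy": 0,"wz": 0},{"dx": 0,"dy": -0.1,"dz": -1,"wx": 0,"wy": 0,"wz": 0},{"dx": 0,"dy": -0.1,"dz": -1,"wx": 0,"wy": 0,"wz": 0},{"dx": 0,"dy": -0.1,"dz": -1,"wx": 0,"wy": 0,"wz": 0},{"dx": 0,"dy": -0.1,"dz": -1,"wx": 0,"wy": 0,"wz": 0},{"dx": 0,"dy": -0.1,"dz": -1,"wx": 0,"wy": 0,"wz": 0},{"dx": 0,"dy": -0.1,"dz": -1,"wx": 0,"wy": 0,"wz": 0},{"dx": 0,"dy": -0.1,"dz": -0.8,"wx": 0,"wy": 0,"wz": 0},{"dx": 0,"dy": 0,"dz": 0,"wx": 0,"wy": 0,"wz": 0},{"dx": 0,"dy": 0,"dz": 0,"wx": 0,"wy": 0,"wz": 0}]'

```text
time_s: 44.07
tcp_pos: [0.6523, 0.1663, 0.1275]
eef_rot: [7.7, 89.7, -176.9]
contact_force: [-0.6, -0.7, 0.4]
gripper_width: 0.0335
```

```bash
python3 go.py .6525 .1725 .09 -92.4
```

```text
t 44.07 tcp [0.6523 0.1663 0.1275] yawY -94.58 w 0.0335 F [-0.6 -0.7  0.4] j6 54.7
turn units wx,wy,wz [-0.48  0.05 -0.01]
then shift units dx,dy,dz [ 1.88 -0.31  0.  ]
```

Emit:
arm_command --plan '[{"dx": 0.5,"dy": -0.3,"dz": 0,"wx": -0.48,"wy": 0.05,"wz": 0},{"dx": 0.6,"dy": 0,"dz": 0,"wx": 0,"wy": 0,"wz": 0},{"dx": 0.5,"dy": 0,"dz": 0,"wx": 0,"wy": 0,"wz": 0},{"dx": 0.1,"dy": 0,"dz": 0,"wx": 0,"wy": 0,"wz": 0},{"dx": 0,"dy": 0,"dz": 0,"wx": 0,"wy": 0,"wz": 0},{"dx": 0,"dy": 0,"dz": 0,"wx": 0,"wy": 0,"wz": 0}]'

```text
time_s: 44.57
tcp_pos: [0.6496, 0.1714, 0.0903]
eef_rot: [27.8, 89.8, -154.9]
contact_force: [-0.4, -0.3, -0.6]
gripper_width: 0.0333
```

```bash
python3 go.py .6525 .1725 .0715 -92.4;python3 - <<'E'
from h import *
snap("side","d3s",(160,180,300,285),5)
E
```

```text
t 44.57 tcp [0.6496 0.1714 0.0903] yawY -92.7 w 0.0333 F [-0.4 -0.3 -0.6] j6 56.0
turn units wx,wy,wz [-0.07  0.04 -0.02]
then shift units dx,dy,dz [ 0.94 -0.06 -0.14]
```

View pics/d3s.png

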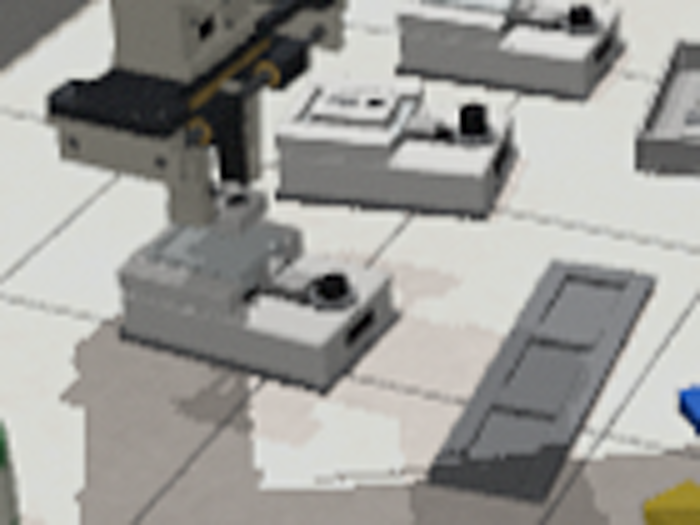

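Emit:
arm_command --plan '[{"dx": 0.35,"dy": -0.06,"dz": -0.14,"wx": -0.07,"wy": 0.04,"wz": 0},{"dx": 0.35,"dy": 0,"dz": 0,"wx": 0,"wy": 0,"wz": 0},{"dx": 0.15,"dy": 0,"dz": 0,"wx": 0,"wy": 0,"wz": 0},{"dx": 0,"dy": 0,"dz": 0,"wx": 0,"wy": 0,"wz": 0},{"dx": 0,"dy": 0,"dz": 0,"wx": 0,"wy": 0,"wz": 0}]'

```text
time_s: 45.03
tcp_pos: [0.6536, 0.1728, 0.0733]
eef_rot: [173.9, 89.8, -8.5]
contact_force: [-0.1, -0.0, 0.2]
gripper_width: 0.0332
```

```bash
python3 go.py .6525 .1725 .0705 -92.4
```

```text
t 45.03 tcp [0.6536 0.1728 0.0733] yawY -92.38 w 0.0332 F [-0.1 -0.   0.2] j6 56.2
turn units wx,wy,wz [ 0.   -0.03 -0.  ]
then shift units dx,dy,dz [0.14 0.02 0.06]
```

Emit:
arm_command --plan '[{"dx": 0.12,"dy": 0,"dz": 0.05,"wx": 0,"wy": 0,"wz": 0},{"dx": 0.05,"dy": 0,"dz": 0,"wx": 0,"wy": 0,"wz": 0},{"dx": 0,"dy": 0,"dz": 0,"wx": 0,"wy": 0,"wz": 0}]'

```text
time_s: 45.28
tcp_pos: [0.6527, 0.1729, 0.07]
eef_rot: [174.3, 89.8, -8.1]
contact_force: [0.6, -1.0, 1.2]
gripper_width: 0.0335
```

Emit:
arm_command --plan '[{"dx": 0,"dy": 0,"dz": 0,"wx": 0,"wy": 0,"wz": 0},{"dx": 0,"dy": 0,"dz": 0,"wx": 0,"wy": 0,"wz": 0},{"dx": 0,"dy": 0,"dz": 0,"wx": 0,"wy": 0,"wz": 0},{"dx": 0,"dy": 0,"dz": 0,"wx": 0,"wy": 0,"wz": 0},{"dx": -0.4,"dy": 0,"dz": 0,"wx": 0,"wy": 0,"wz": 0},{"dx": -0.6,"dy": 0,"dz": 0,"wx": 0,"wy": 0,"wz": 0},{"dx": -0.3,"dy": 0,"dz": 0,"wx": 0,"wy": 0,"wz": 0},{"dx": 0,"dy": 0,"dz": 0,"wx": 0,"wy": 0,"wz": 0}]' --fingers -0.1

```text
time_s: 45.95
tcp_pos: [0.6532, 0.173, 0.0994]
eef_rot: [179.0, 89.8, -3.3]
contact_force: [-0.5, 1.1, 0.3]
gripper_width: 0.0487
```

```bash
python3 go.py .6525 .1725 .0705 -92.4;python3 - <<'E'
from h import *
snap("side","d4s",(160,180,300,285),5)
E
```

```text
t 45.95 tcp [0.6532 0.173  0.0994] yawY -92.36 w 0.0487 F [-0.5  1.1  0.3] j6 56.1
turn units wx,wy,wz [ 0.01 -0.05 -0.  ]
then shift units dx,dy,dz [1.44 0.03 0.03]
```

View pics/d4s.png

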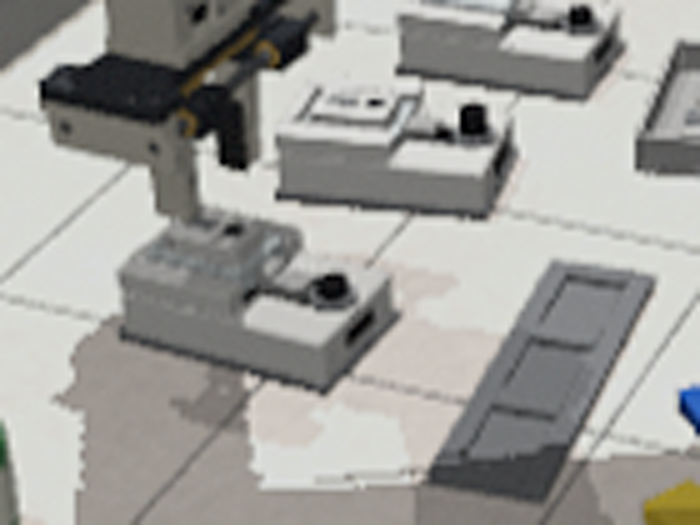

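Seated. Close fingers, press and hold as before.

Emit:
arm_command --plan '[{"dx": 0,"dy": 0,"dz": 0,"wx": 0,"wy": 0,"wz": 0},{"dx": 0,"dy": 0,"dz": 0,"wx": 0,"wy": 0,"wz": 0},{"dx": 0,"dy": 0,"dz": 0,"wx": 0,"wy": 0,"wz": 0},{"dx": 0,"dy": 0,"dz": 0,"wx": 0,"wy": 0,"wz": 0},{"dx": 0.3,"dy": 0,"dz": 0,"wx": 0,"wy": 0,"wz": 0},{"dx": 0.4,"dy": 0,"dz": 0,"wx": 0,"wy": 0,"wz": 0},{"dx": 0.3,"dy": 0,"dz": 0,"wx": 0,"wy": 0,"wz": 0},{"dx": 0.15,"dy": 0,"dz": 0,"wx": 0,"wy": 0,"wz": 0},{"dx": 0,"dy": 0,"dz": 0,"wx": 0,"wy": 0,"wz": 0}]' --fingers 1

```text
time_s: 46.75
tcp_pos: [0.6532, 0.1729, 0.0736]
eef_rot: [179.6, 89.7, -2.7]
contact_force: [-0.2, 1.2, 7.8]
gripper_width: 0.0009
```

Emit:
arm_command --plan '[{"dx": 0.12,"dy": 0,"dz": 0,"wx": 0,"wy": 0,"wz": 0},{"dx": 0.12,"dy": 0,"dz": 0,"wx": 0,"wy": 0,"wz": 0},{"dx": 0.12,"dy": 0,"dz": 0,"wx": 0,"wy": 0,"wz": 0},{"dx": 0.12,"dy": 0,"dz": 0,"wx": 0,"wy": 0,"wz": 0},{"dx": 0.12,"dy": 0,"dz": 0,"wx": 0,"wy": 0,"wz": 0},{"dx": 0.12,"dy": 0,"dz": 0,"wx": 0,"wy": 0,"wz": 0},{"dx": 0.12,"dy": 0,"dz": 0,"wx": 0,"wy": 0,"wz": 0},{"dx": 0.12,"dy": 0,"dz": 0,"wx": 0,"wy": 0,"wz": 0},{"dx": 0.12,"dy": 0,"dz": 0,"wx": 0,"wy": 0,"wz": 0},{"dx": 0.12,"dy": 0,"dz": 0,"wx": 0,"wy": 0,"wz": 0}]'

```text
time_s: 47.58
tcp_pos: [0.6534, 0.1729, 0.0612]
eef_rot: [157.9, 89.5, -24.1]
contact_force: [-8.6, -0.8, 20.0]
gripper_width: 0.0003
```

```bash
python3 go.py .6525 .1725 .061 -92.4
```

```text
t 47.58 tcp [0.6534 0.1729 0.0612] yawY -91.99 w 0.0003 F [-8.6 -0.8 20. ] j6 56.1
turn units wx,wy,wz [ 0.09 -0.1  -0.04]
then shift units dx,dy,dz [0.01 0.02 0.04]
```

Emit:
arm_command --plan '[{"dx": 0.11,"dy": 0,"dz": 0,"wx": 0,"wy": 0,"wz": 0},{"dx": 0.11,"dy": 0,"dz": 0,"wx": 0,"wy": 0,"wz": 0},{"dx": 0.11,"dy": 0,"dz": 0,"wx": 0,"wy": 0,"wz": 0},{"dx": 0.11,"dy": 0,"dz": 0,"wx": 0,"wy": 0,"wz": 0},{"dx": 0.11,"dy": 0,"dz": 0,"wx": 0,"wy": 0,"wz": 0},{"dx": 0.11,"dy": 0,"dz": 0,"wx": 0,"wy": 0,"wz": 0},{"dx": 0.11,"dy": 0,"dz": 0,"wx": 0,"wy": 0,"wz": 0},{"dx": 0.11,"dy": 0,"dz": 0,"wx": 0,"wy": 0,"wz": 0},{"dx": 0.11,"dy": 0,"dz": 0,"wx": 0,"wy": 0,"wz": 0},{"dx": 0.11,"dy": 0,"dz": 0,"wx": 0,"wy": 0,"wz": 0},{"dx": 0.11,"dy": 0,"dz": 0,"wx": 0,"wy": 0,"wz": 0},{"dx": 0.11,"dy": 0,"dz": 0,"wx": 0,"wy": 0,"wz": 0},{"dx": 0.11,"dy": 0,"dz": 0,"wx": 0,"wy": 0,"wz": 0},{"dx": 0.11,"dy": 0,"dz": 0,"wx": 0,"wy": 0,"wz": 0},{"dx": 0.11,"dy": 0,"dz": 0,"wx": 0,"wy": 0,"wz": 0},{"dx": 0.11,"dy": 0,"dz": 0,"wx": 0,"wy": 0,"wz": 0}]'

```text
time_s: 48.92
tcp_pos: [0.6533, 0.1731, 0.0612]
eef_rot: [164.6, 88.7, -16.7]
contact_force: [-8.8, -0.7, 19.5]
gripper_width: 0.0003
```

Emit:
arm_command --plan '[{"dx": -0.2,"dy": 0,"dz": 0,"wx": 0,"wy": 0,"wz": 0},{"dx": -0.5,"dy": 0,"dz": 0,"wx": 0,"wy": 0,"wz": 0},{"dx": -1,"dy": 0,"dz": 0,"wx": 0,"wy": 0,"wz": 0},{"dx": -1,"dy": 0,"dz": 0,"wx": 0,"wy": 0,"wz": 0},{"dx": -1,"dy": 0,"dz": 0,"wx": 0,"wy": 0,"wz": 0},{"dx": -1,"dy": 0,"dz": 1,"wx": 0,"wy": 0,"wz": 0},{"dx": -1,"dy": 0,"dz": 1,"wx": 0,"wy": 0,"wz": 0},{"dx": 0,"dy": -0.5,"dz": 1,"wx": 0,"wy": 0,"wz": 0},{"dx": 0,"dy": -0.5,"dz": 1,"wx": 0,"wy": 0,"wz": 0},{"dx": 0,"dy": -0.5,"dz": 1,"wx": 0,"wy": 0,"wz": 0},{"dx": 0,"dy": -0.5,"dz": 1,"wx": 0,"wy": 0,"wz": 0},{"dx": 0,"dy": -0.5,"dz": 1,"wx": 0,"wy": 0,"wz": 0},{"dx": 0,"dy": 0,"dz": 0,"wx": 0,"wy": 0,"wz": 0},{"dx": 0,"dy": 0,"dz": 0,"wx": 0,"wy": 0,"wz": 0}]'

```text
time_s: 50.08
tcp_pos: [0.5061, 0.2276, 0.1781]
eef_rot: [159.9, 88.8, -21.5]
contact_force: [0.4, 0.0, 0.5]
gripper_width: 0.0003
```

```bash
python3 - <<'E'
from h import *
print(r.get_state()['tcp_pos'],r.get_state()['time_s'])
snap("side","e1s",(160,120,370,300),3.8)
p,d=snap("top","e1",None,1)
E
```

```text
[0.50612067 0.22758254 0.17805844] 50.0833
```

View pics/e1s.png

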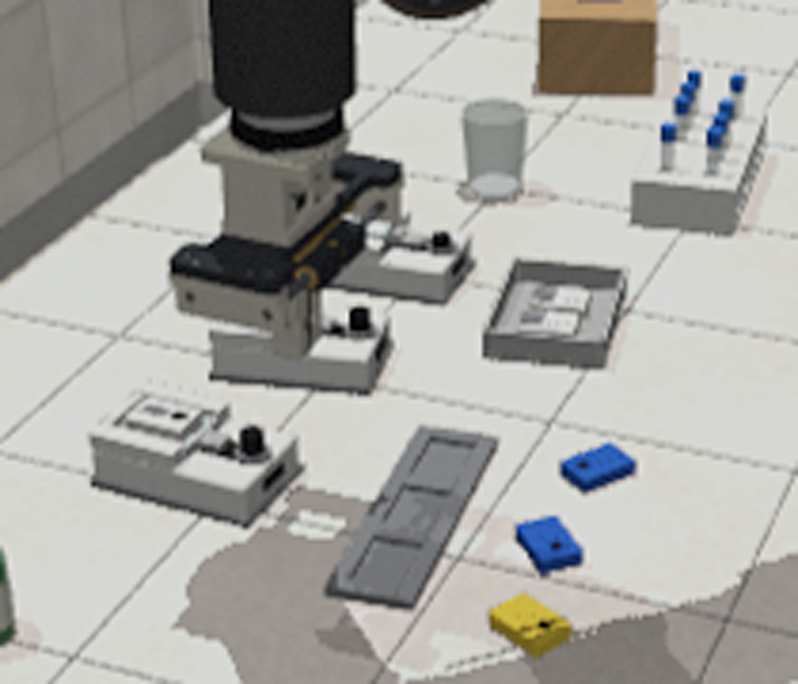

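View pics/e1.png

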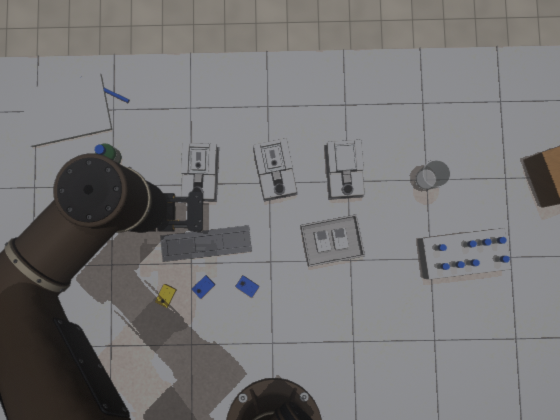

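```bash
python3 - <<'E'
from h import *
p,d=r.capture("top"); C=cloud("top",d)
for n,X in {"cart d1":(.6535,.1725),"cart d2":(.655,-.011),"stage d3":(.652,-.188),"btn d1":(.5747,.1755),"btn d2":(.5784,-.0247),"btn d3":(.574,-.192)}.items():
    m=np.hypot(C[...,0]-X[0],C[...,1]-X[1])<.007; print(n,np.round(np.median(C[m][:,2])*1000,1))
cv2.imwrite("pics/f1.png",cv2.resize(p[130:275,165:375,::-1],None,fx=3.8,fy=3.8,interpolation=cv2.INTER_CUBIC))
E
```

```text
cart d1 53.8
cart d2 53.1
stage d3 50.8
btn d1 56.5
btn d2 56.7
btn d3 48.4
```

View pics/f1.png

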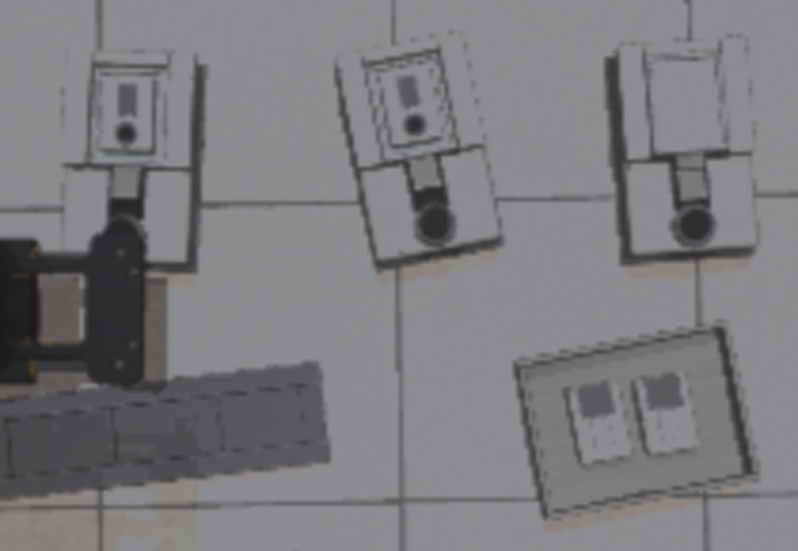

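All matches: cartridge tops at 53 mm (latched), buttons at 56 mm. Handing in.

```bash
python3 -c "
from plant import r
print(r.close_job())"
```

```text
the job is handed in; nothing more can be done
None
```

The job is done and handed in after about 50 s of robot time. I ejected both spent cartridges and laid them in the steel dish. The two fresh cartridges that were present went onto dock1 and dock2, and I held each down until its latch caught.

- **Latches:** in the last pictures the fresh cartridge tops read 53.8 mm (dock1) and 53.1 mm (dock2). The release buttons read 56.5 and 56.7 mm. All of these match latched stages.
- **Dish and tray:** both spent cartridges lie flat in the dish, and the tray is empty. Dock3 is empty with its stage up.
- **Left alone:** the blue and yellow look-alikes were not moved. The bottle and beaker are still standing; I judged the bottle from the pictures only.
- **Forces:** about 24 N was the largest contact force shown, during the presses.
- **Disagreements:** the first automatic outline fit of the docks was up to about 5 mm off. I replaced it with corner and button measurements, which agreed with the depth fit to about 2 mm. No final check failed.

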